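# Put away the wheel-change kit

### The arm

A 6-joint arm with a two-finger parallel gripper is mounted at the origin on the work surface. World frame = base frame: x ahead of the robot, y to its left, z up, the work surface at z = 0. Lengths are in m, angles in rad, forces in N, time in s.
With the tool pointing down it reaches from about 0.275 to 0.85 m from the base axis. Payload 5.2 kg.
Tool frame: the origin (TCP) lies midway between the tips of the shut fingers; the grasp point (between the pads) lies 19 mm behind it; z points along the fingers, y is the direction in which the jaws open and shut (so a half turn about z gives the same grasp; the last joint's range is limited). The gripper opens to 85 mm and grips with 20 to 120 N. Pads are 22 mm wide; open, the fingers measure 114 mm over their backs; the gripper's body (76 mm by 85 mm) begins 54 mm behind the grasp point. The pads swing forward as they close: fully open they stand 13 mm farther back than shut.
Start: joints at [-1.536, 0.259, 1.535, -0, 1.348, -0.203], TCP at [0.13, -0.535, 0.205] pointing down, gripper open.
Joint ranges: [-3.14, 3.14], [-0.91, 2.08], [0.19, 2.58], [-1.22, 4.36], [0.22, 2.71], [-3.12, 3.12]. Speed limits (rad/s): [2.57, 2.57, 3.14, 3.14, 3.14, 3.14].

### API

Orientations are given as a 3x3 rotation matrix whose columns are the frame's x, y, z axes.
In Python, from bench import monitor, cams, env gives the robot as it stands.
- The arm moves only by the tool carry_out, never from a script. Its argument "deltas" is text: rows parted by semicolons, each of 7 numbers parted by spaces: the shift along the tool's x, y, z in units of 25 mm (1.0 is 25 mm), then the turn, a rotation vector about the tool's x, y, z in units of 8 degrees (1.0 is 8 degrees), then the finger opening in mm, from 0 to 85.4. In form: dx dy dz wx wy wz claw; .... A call has exactly 10 rows; each row shifts and turns the commanded pose from where the row before left it, along the tool's axes as they then stand; what a row does not reach is not made up. A row lasts 1/8 s, in which the tool goes at most 62.5 mm and 10.7 degrees, less where a joint would pass 70% of its speed; a pose out of reach is approached as far as the arm can. A call is refused whole if a number of a shift passes 1 or a number of a turn 1, either way. A call with a gripper value outside its range is refused whole. The fingers move at their own pace and stop on an object; "squeeze" is the grip in N (left out, the last holds). Time passes only in rows, so rows that do not move let the fingers close, or fill a call up. It gives the time, the measured TCP pose, the force and the opening at its end, in the units of the state.
- monitor.read_state(): the state, without advancing time (a new reading comes with each control period).
- cams.snapshot(name): name is "side" or "top"; returns a dict with "img" (384x512x3 uint8, red, green, blue), "z_map" (384x512 float32, m along the optical axis (not along the pixel's ray), 0 where there is no reading), "K" (3x3 intrinsics, pixels), "cam_to_world" (4x4, takes a point from camera to world coordinates). Camera axes: x right, y down, z forward; pixel columns grow to the right and rows downward; lengths in m; the calibration is good to about 2 mm. A picture is of the moment at which its call begins.
- env.finish_job(): hands the job in, once; it reports no verdict.
The state is a dict: "time_s": time; "qpos": joint angles; "joint_velocities": joint speeds; "joint_efforts": joint torques, N m; "position": TCP position; "tcp_rot": TCP orientation; "force": force on the tool from outside, world axes, zero at the start; "torque": the same for the moment, N m; "finger_gap": opening from 0.0 (shut) to 1.0 (fully open).
Only numpy, scipy, OpenCV 4.12 (cv2) and the standard library are available. Lean on these libraries where they do the work, as an engineer would, in place of code of your own. Each camera call takes 0.05 s, during which the arm holds its last target. There are 200 camera calls.

### The job

Put the wheel-change kit away: sort the four wheel-nut sockets (two in the carry basket, two lying on the bench) into the bins, each into the bin of its sleeve's colour, and hang the emptied carry basket by its handle on the yellow hook of the rail at the back. Leave the other tools and cans on the bench where they are.

Things in the scene. Friction and masses are not known exactly. Their poses are not given: they have to be found in the camera images.
- red_socket_a: impact socket for wheel nuts: steel ends and a red eight-sided plastic sleeve, 85 mm long, 32 mm across its flats, about 0.2 kg; it starts standing upright in the carry basket, in the half at either side of the handle. Origin: centre of its lower end, z up along the socket's axis. Its flats face along the body's x, y and the diagonals
- red_socket_a_mid (a point): the centre (mid length, on the axis) of red_socket_a
- yellow_socket: impact socket for wheel nuts: steel ends and a yellow eight-sided plastic sleeve, 85 mm long, 32 mm across its flats, about 0.2 kg; it starts standing upright in the carry basket, in the half at either side of the handle. Origin: centre of its lower end, z up along the socket's axis. Its flats face along the body's x, y and the diagonals
- yellow_socket_mid (a point): the centre (mid length, on the axis) of yellow_socket
- red_socket_b: impact socket for wheel nuts: steel ends and a red eight-sided plastic sleeve, 85 mm long, 32 mm across its flats, about 0.2 kg; it starts lying on the bench on one flat, at the left or the right of the bins. Origin: centre of its underside as it starts; x runs along the socket's axis, z up
- red_socket_b_mid (a point): the centre (mid length, on the axis) of red_socket_b
- blue_socket: impact socket for wheel nuts: steel ends and a blue eight-sided plastic sleeve, 85 mm long, 32 mm across its flats, about 0.2 kg; it starts lying on the bench on one flat, at the left or the right of the bins. Origin: centre of its underside as it starts; x runs along the socket's axis, z up
- blue_socket_mid (a point): the centre (mid length, on the axis) of blue_socket
- red_bin: red open plastic bin, held to the bench by its magnetic foot (does not move): 150 mm along its x, 120 mm along its y, 60 mm high, walls and floor 3 mm. Origin: centre of its underside. It may stand at any of four places in the row with the other bins and the basket
- yellow_bin: yellow open plastic bin, held to the bench by its magnetic foot (does not move): 150 mm along its x, 120 mm along its y, 60 mm high, walls and floor 3 mm. Origin: centre of its underside. It may stand at any of four places in the row with the other bins and the basket
- blue_bin: blue open plastic bin, held to the bench by its magnetic foot (does not move): 150 mm along its x, 120 mm along its y, 60 mm high, walls and floor 3 mm. Origin: centre of its underside. It may stand at any of four places in the row with the other bins and the basket
- basket: loose steel wire carry basket, 0.28 kg, 140 mm along its x, 120 mm along its y, rim 45 mm high, walls and floor 3 mm. A fixed arched handle of 10 mm bar stands on the two sides facing along y and crosses the basket along its y axis, at x = 0, with a flat black grip on top. Origin: centre of its underside. The two sockets stand about 41 mm either side of the handle along x, up to 18 mm off along y
- basket_grip (a point): centre of the handle's flat black grip, 112 mm above the basket's origin; the grip is 14 mm wide along x, 10 mm thick and 98 mm long along y, with 62 mm clear between its underside and the rim; axes as the basket's
- rail: fixed tool rail at the back of the bench: a 12 mm round bar along its y, axis 272 mm above the bench, on posts 235 mm either side of its middle. Origin: on the bench below the bar's middle. There a yellow hook points to the rail's -x (towards the robot). Spanners hang from small hooks 165 mm either side of it, reaching about 30 mm in front of the bar
- hook_seat (a point): centre of the basket's grip when hung, at the middle of the yellow hook (8 mm rod): 75 mm in front of the rail's bar, 244 mm above the bench. The hook slopes down from the bar, is level from 62 to 85 mm in front of it, then turns up to a tip 101 mm in front of it whose top is 260 mm above the bench. Axes as the rail's
- hammer: hammer with a wooden handle, lying at the right rear, 300 mm long along its x; bystander. Origin: centre of its underside
- spray_can: upright spray can, 66 mm diameter, 190 mm high, at the left rear; bystander. Origin: centre of its underside
- wood_block: wooden block 170 x 75 x 70 mm at the left edge, long side along its x; bystander. Origin: centre of its underside
- wrench: spanner lying at the front left, 190 mm long along its x; bystander. Origin: centre of its underside
- tape_roll: roll of yellow tape lying flat at the front right, 100 mm diameter, 30 mm high; bystander. Origin: centre of its underside
- polish_tin: blue polish tin with a steel lid, 80 mm diameter, 46 mm high, at the back under the rail; bystander. Origin: centre of its underside
- pliers: locking pliers with blue grips, lying at the right edge, about 210 mm long along their x; bystander. Origin: about the middle of their underside
Things that resemble listed ones, but are neither listed nor needed, are in the scene too. There is more than one size of the yellow_socket; the job needs the larger.

How it is judged:
At the end, for the whole second after the job is handed in: Each socket is at rest in the bin of its colour (its centre inside the walls, under 65 mm above the bin's underside). The basket hangs still on the yellow hook, its weight on it, the middle of its grip within 30 mm of the hook's seat, tilted less than 0.35 rad (x of red_socket_a_mid in the frame of red_bin between -0.075 and 0.075 m and y of red_socket_a_mid in the frame of red_bin between -0.06 and 0.06 m and z of red_socket_a_mid in the frame of red_bin between 0.005 and 0.065 m and linear speed of each of red_socket_a, red_socket_b, yellow_socket, blue_socket below 0.03 m/s and x of red_socket_b_mid in the frame of red_bin between -0.075 and 0.075 m and y of red_socket_b_mid in the frame of red_bin between -0.06 and 0.06 m and z of red_socket_b_mid in the frame of red_bin between 0.005 and 0.065 m and x of yellow_socket_mid in the frame of yellow_bin between -0.075 and 0.075 m and y of yellow_socket_mid in the frame of yellow_bin between -0.06 and 0.06 m and z of yellow_socket_mid in the frame of yellow_bin between 0.005 and 0.065 m and x of blue_socket_mid in the frame of blue_bin between -0.075 and 0.075 m and y of blue_socket_mid in the frame of blue_bin between -0.06 and 0.06 m and z of blue_socket_mid in the frame of blue_bin between 0.005 and 0.065 m and distance between basket_grip and hook_seat below 0.03 m and angle between basket's own z axis and vertical below 0.35 rad and contact force between basket and rail above 0.5 N and linear speed of basket below 0.05 m/s); the robot touches nothing.
It fails at once if a bystander (hammer, spray can, wooden block, spanner, tape roll, polish tin or pliers) is shifted by more than 30 mm (distance of any of hammer, spray_can, wood_block, wrench, tape_roll, polish_tin, pliers from where it was at the start of the episode above 0.03 m).
It also fails if it takes over 72 s, if anything falls off the work surface, if the arm or the gripper's body presses on something with over 40 N, if the wrist force passes 120 N, or if a joint passes its speed limit or range.

## Working session

There is one attempt and no reset: what is moved stays moved. The work goes in short steps, Python scripts to look and compute and a tool call to move; the robot and the scene stay as the last step left them, time stands still between calls to the robot, and variables do not carry over. Pictures are saved under pics/ and viewed, about 8 in all and at most 12, crops included, and the job is handed in when it is done.

Besides the shell and the picture viewer there is one more tool, called after "Emit:" as name(argument=value, ...), one argument or row to a line, values as JSON. carry_out: Moves the arm, as the interface text tells. Its arguments: {"type":"object","properties":{"deltas":{"type":"string"},"squeeze":{"type":"number"}},"required":["deltas"]}

```bash
mkdir -p pics
cat > h.py <<'E'
import numpy as np, cv2
from bench import monitor, cams, env
def snap(n):
    s=cams.snapshot(n); s['n']=n; return s
def save(s,fn,crop=None,k=1):
    im=s['img'][:,:,::-1]
    if crop: a,b,c,d=crop; im=im[b:d,a:c]
    cv2.imwrite('pics/'+fn,cv2.resize(im,None,fx=k,fy=k,interpolation=cv2.INTER_CUBIC))
def cloud(s):
    z=s['z_map']; v,u=np.indices(z.shape); K=s['K']
    P=np.stack([(u-K[0,2])/K[0,0]*z,(v-K[1,2])/K[1,1]*z,z,np.ones_like(z)],-1)
    return (P@np.array(s['cam_to_world']).T)[...,:3]
E
python3 - <<'E'
from h import *
for n in('top','side'):
    s=snap(n); save(s,n+'0.png',k=1.5); print(n,s['K'].tolist(),np.round(s['cam_to_world'],3).tolist())
    np.savez(n+'0.npz',img=s['img'],P=cloud(s),z=s['z_map'])
s=monitor.read_state();print(s)
E
```

```text
top [[349.2894332970226, 0.0, 257.9277221907393], [0.0, 349.2894332970226, 191.9751229276768], [0.0, 0.0, 1.0]] [[-0.073, -0.977, 0.201, 0.3], [-0.997, 0.073, -0.011, 0.013], [-0.004, -0.202, -0.979, 1.445], [0.0, 0.0, 0.0, 1.0]]
side [[410.39913645109516, 0.0, 259.0546822552851], [0.0, 410.39913645109516, 187.1149136445984], [0.0, 0.0, 1.0]] [[-0.72, -0.425, 0.548, -0.188], [-0.693, 0.422, -0.584, 0.799], [0.017, -0.801, -0.599, 0.984], [0.0, 0.0, 0.0, 1.0]]
{'time_s': 0.1, 'qpos': array([-1.53584104e+00,  2.59257147e-01,  1.53595475e+00, -8.73961381e-06,
        1.34798118e+00, -2.02798174e-01]), 'joint_velocities': array([ 7.44228919e-04, -1.08130204e-03, -2.13667272e-03, -2.14419891e-03,
       -9.90625016e-05, -1.50848414e-03]), 'joint_efforts': array([ 3.23778710e-03, -4.46968138e+01, -2.91250080e+01, -3.67532321e-04,
        6.21080515e-03, -1.04280429e-05]), 'position': array([ 0.12953868, -0.53401353,  0.20407241]), 'tcp_rot': array([[ 9.71869085e-01,  2.35521712e-01, -6.44503313e-05],
       [ 2.35521511e-01, -9.71867820e-01,  1.59915098e-03],
       [ 3.13997573e-04, -1.56934484e-03, -9.99998719e-01]]), 'force': array([ 0.20198685, -0.49240734,  0.01448495]), 'torque': array([-0.01356971,  0.06595268, -0.00599671]), 'finger_gap': 0.9985558872818957}
```

View pics/top0.png

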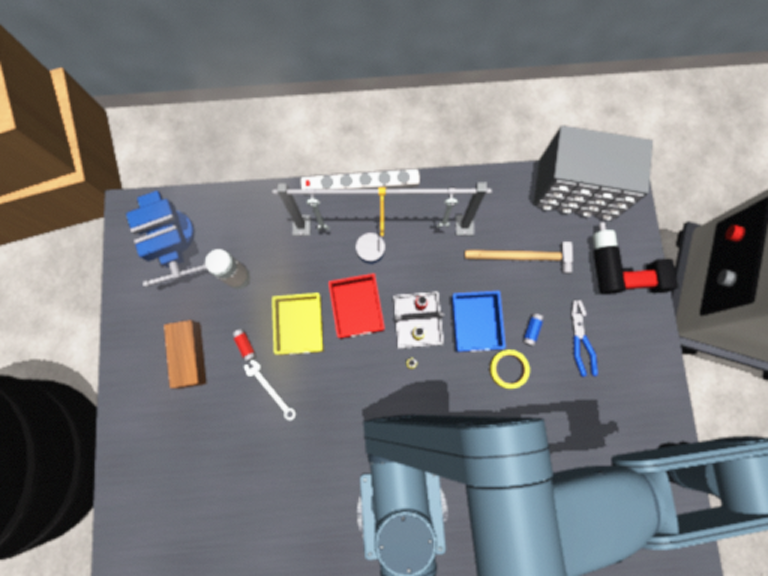

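View pics/side0.png

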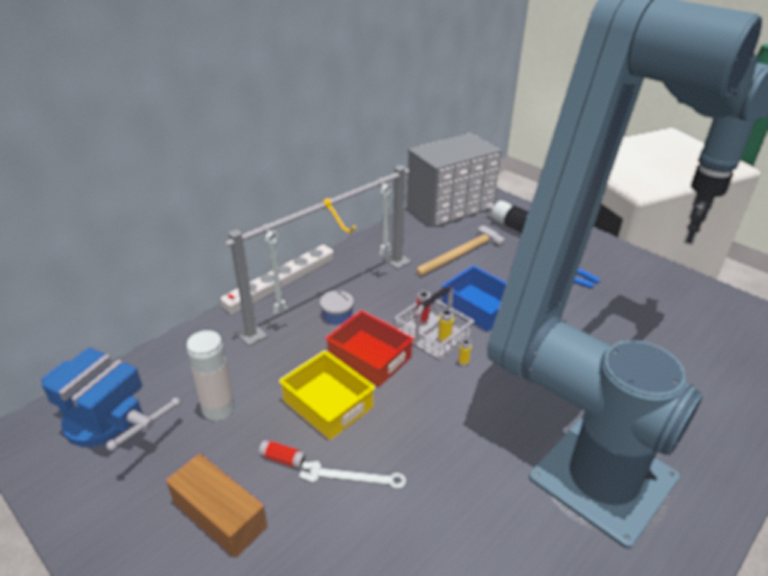

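The top view (1.5x pixels) shows the yellow bin at (298,323), red bin (356,306), basket (418,320) and blue bin (478,320). The red socket is at (243,345) beside the spanner, the blue socket at (534,329), and the hook at (382,215). The small yellow decoy is at (411,363). The side view agrees.

```bash
cat >> h.py <<'E'
def mask(img,col):
    h=cv2.cvtColor(img,cv2.COLOR_RGB2HSV); H,S,V=[h[...,i].astype(int) for i in range(3)]
    m={'red':((H<8)|(H>172)),'yellow':(H>18)&(H<35),'blue':(H>100)&(H<120)}[col]
    return (m&(S>130)&(V>60))
def rect(p): # min area rect of xy points in mm, returns centre, sizes, angle of long side deg
    (c,s,a)=cv2.minAreaRect((p[:,:2]*1000).astype(np.float32))
    if s[0]<s[1]: s=s[::-1]; a+=90
    return np.round(c,1),np.round(s,1),round((a+90)%180-90,1)
E
python3 - <<'E'
from h import *
for n in('top','side'):
    d=np.load(n+'0.npz'); img,P,z=d['img'],d['P'],d['z']
    for c in('red','yellow','blue'):
        m=mask(img,c)&(z>0)&(P[...,0]>.2)&(P[...,0]<.95)&(abs(P[...,1])<.6)&(P[...,2]<.4)&(P[...,2]>-.02)
        N,L,st,ce=cv2.connectedComponentsWithStats(m.astype(np.uint8))
        for i in range(1,N):
            if st[i,4]<12: continue
            p=P[L==i]
            r=rect(p); print(n,c,st[i,4],ce[i].round(),*r,'z',np.round(np.percentile(p[:,2],[5,50,95])*1000))
            hi=p[p[:,2]>np.percentile(p[:,2],95)-.012]
            print('     top part',rect(hi), hi.mean(0).round(4))
E
```

```text
top red 1215 [237. 203.] [547.6  84. ] [154.1 128.5] 6.3 z [-0.  6. 64.]
     top part (array([547.4,  85.5]), array([154.1, 125.6]), 6.3) [0.5447 0.0862 0.0619]
top red 12 [280. 204.] [530.3 -85.6] [23.   5.4] 70.7 z [35. 57. 77.]
     top part (array([530.1, -82.1]), array([18.1,  2.7]), 53.4) [ 0.5302 -0.0828  0.0733]
top red 114 [162. 229.] [465. 397.] [56.5 31.1] 25.2 z [22. 31. 38.]
     top part (array([464.6, 397.2]), array([56.1, 29.4]), 24.0) [0.4646 0.3965 0.0322]
top yellow 83 [254. 139.] [773.4  -5.2] [199.7  10.8] -5.1 z [  0. 244. 285.]
     top part (array([771.2,  -5.1]), array([19.8, 10.6]), -4.5) [ 0.7729 -0.0051  0.2816]
top yellow 1192 [198. 215.] [509.3 244.4] [153.1 122.9] 0.6 z [ 0.  6. 63.]
     top part (array([509.3, 244.4]), array([153.1, 122.9]), 0.6) [0.5059 0.2386 0.0613]
top yellow 213 [340. 246.] [ 346.9 -313.4] [103.3  99.7] 33.7 z [ 2. 30. 35.]
     top part (array([ 348.9, -310.9]), array([97.6, 91.4]), 86.1) [ 0.3492 -0.3128  0.0305]
top blue 153 [106. 138.] [839.1 574.1] [90. 51.] 0.3 z [115. 150. 155.]
     top part (array([822.5, 579.1]), array
[... 2341 characters left out ...]
) [0.5008 0.2395 0.058 ]
side blue 1015 [318. 196.] [ 512.1 -264.6] [266.6 151.3] -57.4 z [ 1. 30. 62.]
     top part (array([ 474.9, -227.6]), array([164.3, 154.8]), 90.0) [ 0.4891 -0.2373  0.0581]
side blue 105 [391. 186.] [ 338.8 -533.1] [57.8 53.4] -83.4 z [ 2. 11. 17.]
     top part (array([ 338.8, -533.1]), array([57.8, 53.4]), -83.4) [ 0.3371 -0.5314  0.0124]
side blue 171 [ 57. 239.] [818.8 577.2] [55.8 44.5] -72.1 z [143. 146. 149.]
     top part (array([818.8, 577.2]), array([55.8, 44.5]), -72.1) [0.8162 0.5757 0.1463]
side blue 840 [ 79. 264.] [716.6 561. ] [83.9 67.7] -79.9 z [ 43. 126. 147.]
     top part (array([726.8, 563.2]), array([85.6, 40.3]), -73.1) [0.7238 0.5634 0.1446]
```

Run:
```python
import cv2
a=cv2.imread('pics/top0.png');
from h import *
d=np.load('top0.npz'); im=d['img'][:,:,::-1]
c1=cv2.resize(im[185:255,145:260],None,fx=3.4,fy=3.4,interpolation=2)
c2=cv2.resize(im[185:255,250:365],None,fx=3.4,fy=3.4,interpolation=2)
d=np.load('side0.npz'); im=d['img'][:,:,::-1]
c3=cv2.resize(im[180:250,250:365],None,fx=3.4,fy=3.4,interpolation=2)
c4=cv2.resize(im[115:185,190:305],None,fx=3.4,fy=3.4,interpolation=2)
cv2.imwrite('pics/crops.png',np.vstack([np.hstack([c1,c2]),np.hstack([c3,c4])]))
```

```text
(no output)
```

View pics/crops.png

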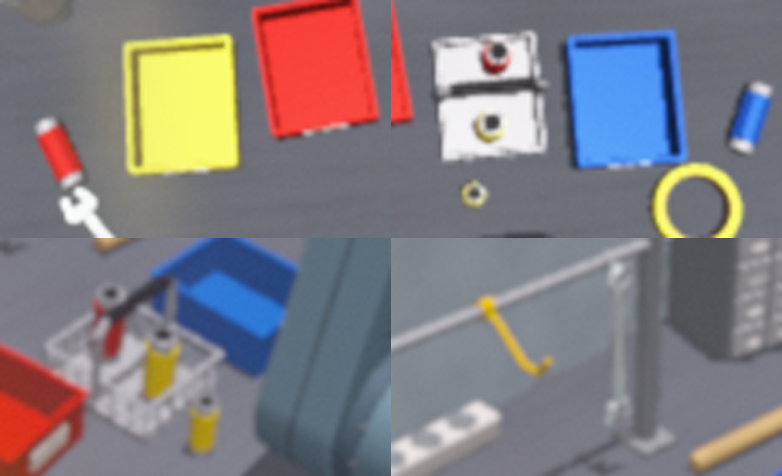

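Run:
```python
from h import *
for n in('top','side'):
    d=np.load(n+'0.npz'); img,P,z=d['img'],d['P'],d['z']; g=img.astype(int).max(-1)
    X,Y,Z=P[...,0],P[...,1],P[...,2]
    reg=(z>0)&(abs(X-.488)<.12)&(abs(Y+.078)<.1)
    def show(t,m):
        p=P[m]; print(n,t,len(p),*rect(p),p.mean(0).round(4)) if len(p)>3 else print(n,t,len(p))
    show('grip',reg&(Z>.100)&(Z<.13))
    show('gripdark',reg&(Z>.100)&(Z<.13)&(g<90))
    show('topA',reg&(Z>.078)&(Z<.097)&(X>.505)&(abs(Y+.08)<.04))
    show('topY',reg&(Z>.078)&(Z<.097)&(X<.475)&(abs(Y+.08)<.04))
    show('rim',reg&(Z>.035)&(Z<.055)&(X>.40)&(X<.58))
    for z0,z1 in((.235,.255),(.255,.27),(.262,.29)):
        show('rail/hook %g'%z0,(z>0)&(X>.6)&(X<.85)&(abs(Y)<.35)&(Z>z0)&(Z<z1)&((mask(img,'yellow')) if z0<.262 else True))
    # steel ends of lying sockets
    for c,(x,y) in dict(redb=(.463,.397),blue=(.451,-.392)).items():
        show(c,(z>0)&(abs(X-x)<.06)&(abs(Y-y)<.05)&(Z>.018)&(Z<.045))
```

```text
top grip 115 [499.4 -78.3] [124.7  14.6] -88.7 [ 0.4986 -0.076   0.1165]
top gripdark 58 [496.3 -79.7] [90.   8.5] -88.6 [ 0.496  -0.0795  0.1172]
top topA 44 [543.5 -90.5] [27.1 26.8] -65.3 [ 0.543 -0.09   0.088]
top topY 45 [461.3 -76.1] [27.6 26.3] 11.4 [ 0.4609 -0.0753  0.0883]
top rim 163 [500.1 -77.3] [197.1 142.4] -89.7 [ 0.5014 -0.0787  0.0461]
top rail/hook 0.235 29 [709.8   1.7] [52.3  7.3] -4.0 [0.7127 0.0014 0.2418]
top rail/hook 0.255 10 [721.    2.3] [94.1  3.6] -4.1 [0.7274 0.0008 0.2629]
top rail/hook 0.262 634 [734.5  -1.3] [519.3 115.5] 86.1 [ 0.7739 -0.0146  0.2779]
top redb 165 [467.3 399.4] [86.1 32.3] 25.3 [0.4672 0.3971 0.03  ]
top blue 162 [ 452.5 -390.2] [86.9 31.8] -25.3 [ 0.4504 -0.3883  0.0282]
side grip 123 [490.9 -81.3] [128.3  17.2] -88.9 [ 0.4894 -0.0775  0.114 ]
side gripdark 70 [491.5 -84.1] [90.6 16.2] -87.4 [ 0.49   -0.0817  0.1165]
side topA 42 [533.8 -95.1] [30.1 24.8] 80.7 [ 0.5343 -0.0919  0.0871]
side topY 50 [451.1 -78.8] [27.7 27.4] 38.5 [ 0.4507 -0.0774  0.0868]
side rim 309 [490.7 -62.1] [168.2 142.2] -89.7 [ 0.4847 -0.055   0.0453]
side rail/hook 0.235 29 [704.2  -2.9] [62.2 10.2] -3.1 [ 0.71   -0.0017  0.2438]
side rail/hook 0.255 17 [719.2  -1.8] [85.7  6.9] -4.3 [ 0.7411 -0.0039  0.2625]
side rail/hook 0.262 629 [761.1  -4.9] [519.2  56. ] 85.6 [0.7683 0.0195 0.275 ]
side redb 290 [459.1 393. ] [86.2 34.4] 22.4 [0.456  0.3969 0.0272]
side blue 0
```

```bash
cat >> h.py <<'E'
from scipy.spatial.transform import Rotation as Ro
def Rt(yaw):
    y=np.radians(yaw); c,s=np.cos(y),np.sin(y); return np.array([[c,s,0],[s,-c,0],[0,0,-1.]])
def plan(*wps,start=None):
    """wps: (x,y,z,yaw_deg,rows,gap)"""
    s=monitor.read_state(); p,R=(s['position'],s['tcp_rot']) if start is None else (np.array(start[:3]),Rt(start[3]))
    print('t',round(s['time_s'],2),'pos',p.round(4),'f',s['force'].round(1),'gap',round(s['finger_gap'],3),'z-axis',R[:,2].round(3))
    for x,y,z,yaw,n,g in wps:
        T=np.array([x,y,z]); rv=Ro.from_matrix(R.T@Rt(yaw)).as_rotvec(); d=(T-p)/n; out=[]
        for k in range(n):
            out.append(' '.join('%.2f'%v for v in np.r_[R.T@d/.025,np.degrees(rv)/8/n])+' %g'%g)
            R=R@Ro.from_rotvec(rv/n).as_matrix()
        p=T; print('; '.join(out)+';')
E
python3 - <<'E'
from h import *
plan((.447,-.392,.12,-25.6,15,70),(.447,-.392,.06,-25.6,3,60))
E
```

```text
t 0.1 pos [ 0.1295 -0.534   0.2041] f [ 0.2 -0.5  0. ] gap 0.999 z-axis [-0.     0.002 -1.   ]
0.91 -0.17 0.22 -0.00 0.00 0.33 70; 0.90 -0.21 0.22 -0.00 0.00 0.33 70; 0.89 -0.25 0.22 -0.00 0.00 0.33 70; 0.88 -0.29 0.22 -0.00 0.00 0.33 70; 0.87 -0.33 0.22 -0.00 0.00 0.33 70; 0.85 -0.37 0.22 -0.00 0.00 0.33 70; 0.83 -0.41 0.22 -0.00 0.00 0.33 70; 0.81 -0.45 0.22 -0.00 0.00 0.33 70; 0.79 -0.48 0.22 -0.00 0.00 0.33 70; 0.77 -0.52 0.22 -0.00 0.00 0.33 70; 0.74 -0.55 0.22 -0.00 0.00 0.33 70; 0.72 -0.59 0.22 -0.00 0.00 0.33 70; 0.69 -0.62 0.22 -0.00 0.00 0.33 70; 0.66 -0.65 0.22 -0.00 0.00 0.33 70; 0.63 -0.68 0.22 -0.00 0.00 0.33 70;
0.00 0.00 0.80 0.00 0.00 -0.00 60; 0.00 0.00 0.80 0.00 0.00 -0.00 60; 0.00 0.00 0.80 0.00 0.00 -0.00 60;
```

Emit:
carry_out(
  deltas="0.91 -0.17 0.2 0 0 0.33 70; 0.9 -0.21 0.2 0 0 0.33 70; 0.89 -0.25 0.2 0 0 0.33 70; 0.88 -0.29 0.2 0 0 0.33 70; 0.87 -0.33 0.2 0 0 0.33 70; 0.85 -0.37 0.2 0 0 0.33 70; 0.83 -0.41 0.2 0 0 0.33 70; 0.81 -0.45 0.2 0 0 0.33 70; 0.79 -0.48 0.2 0 0 0.33 70; 0.77 -0.52 0.2 0 0 0.33 70",
)

```text
time_s: 1.35
position: [0.3417, -0.4397, 0.1542]
tcp_rot: [[0.975, -0.223, -0.0], [-0.223, -0.975, 0.001], [-0.001, -0.001, -1.0]]
force: [0.3, 0.7, 0.6]
finger_gap: 0.82
```

Emit:
carry_out(
  deltas="0.74 -0.55 0.2 0 0 0.33 70; 0.72 -0.59 0.2 0 0 0.33 65; 0.69 -0.62 0.2 0 0 0.33 60; 0.66 -0.65 0.2 0 0 0.33 60; 0.63 -0.68 0.2 0 0 0.33 60; 0 0 0.8 0 0 0 60; 0 0 0.8 0 0 0 60; 0 0 0.4 0 0 0 60; 0 0 0 0 0 0 60; 0 0 0 0 0 0 60",
)

```text
time_s: 2.6
position: [0.4473, -0.3939, 0.0805]
tcp_rot: [[0.899, -0.438, 0.001], [-0.438, -0.899, -0.001], [0.001, 0.001, -1.0]]
force: [0.6, -0.8, 0.2]
finger_gap: 0.703
```

Run:
```python
from h import *
plan((.447,-.392,.004,-25.6,4,60))
im=[]
for n in('top','side'):
    s=snap(n); P=cloud(s); save(s,n+'1.png')
    T=np.linalg.inv(np.array(s['cam_to_world']));
    def pix(p): q=T@np.r_[p,1]; q=s['K']@q[:3]; return q[:2]/q[2]
    st=monitor.read_state(); u,v=pix(st['position']); print(n,u,v)
    a,b=int(u)-40,int(v)-40; a=min(max(a,0),432)
    i=np.ascontiguousarray(s['img'][b:b+80,a:a+80,::-1]); i=cv2.resize(i,None,fx=5,fy=5,interpolation=2)
    cv2.circle(i,(int((u-a)*5),int((v-b)*5)),4,(0,255,0),1); im.append(i)
    X,Y,Z=np.moveaxis(P,-1,0); m=(abs(X-.45)<.12)&(abs(Y+.39)<.12)
    for z0 in (.02,.06,.09,.13,.17):
        p=P[m&(Z>z0)&(Z<z0+.03)]; print(z0,len(p), rect(p) if len(p)>4 else '')
cv2.imwrite('pics/c1.png',np.hstack(im))
```

```text
t 2.6 pos [ 0.4473 -0.3939  0.0805] f [ 0.6 -0.8  0.2] gap 0.703 z-axis [ 0.001 -0.001 -1.   ]
-0.01 -0.02 0.77 0.00 -0.00 -0.01 60; -0.01 -0.02 0.77 0.00 -0.00 -0.01 60; -0.01 -0.02 0.77 0.00 -0.00 -0.01 60; -0.01 -0.02 0.77 0.00 -0.00 -0.01 60;
top 359.9726458615815 217.88391361674383
0.02 86 (array([ 463.1, -290.8]), array([180.3,  37.8]), -0.6)
0.06 53 (array([ 480.4, -285.4]), array([151. ,  29.3]), 0.3)
0.09 1 
0.13 4 
0.17 19 (array([ 444.3, -384.6]), array([132.4,  19. ]), 58.2)
side 350.67291082072705 174.21151792570672
0.02 137 (array([ 442.6, -327.4]), array([231.6,  33.8]), 20.8)
0.06 23 (array([ 522.6, -288.3]), array([55.3, 34.8]), -1.8)
0.09 0 
0.13 6 (array([ 414.9, -433.3]), array([25.4,  5.9]), 75.9)
0.17 42 (array([ 418. , -444.7]), array([28. , 18.6]), -16.9)
```

View pics/c1.png

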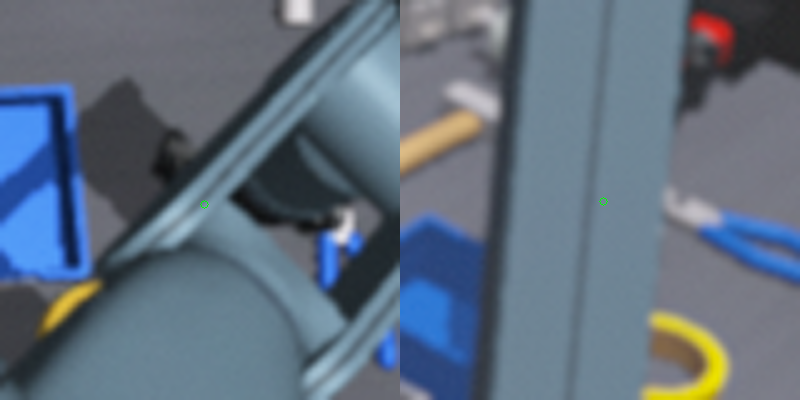

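The arm hides the gripper in both views (only the arm links are visible around the green TCP marks), so I'll descend on the measured position.

Emit:
carry_out(
  deltas="0 -0.05 1 0 0 0 60; 0 0 1 0 0 0 60; 0 0 0.8 0 0 0 60; 0 0 0.25 0 0 0 60; 0 0 0 0 0 0 60; 0 0 0 0 0 0 20; 0 0 0 0 0 0 20; 0 0 0 0 0 0 20; 0 0 0 0 0 0 20; 0 0 0 0 0 0 20",
  squeeze=60,
)

```text
time_s: 3.95
position: [0.4479, -0.3928, 0.0041]
tcp_rot: [[0.899, -0.438, 0.001], [-0.438, -0.899, -0.001], [0.001, 0.001, -1.0]]
force: [0.1, 0.1, 3.0]
finger_gap: 0.229
```

Run:
```python
from h import *
plan((.447,-.392,.10,-25.6,4,20),(.478,-.240,.10,0,7,20),(.478,-.240,.012,0,5,20))
```

```text
t 3.95 pos [ 0.4479 -0.3928  0.0041] f [0.1 0.1 3. ] gap 0.229 z-axis [ 0.001 -0.001 -1.   ]
-0.01 -0.00 -0.96 0.00 -0.00 -0.01 20; -0.01 -0.00 -0.96 0.00 -0.00 -0.01 20; -0.01 -0.00 -0.96 0.00 -0.00 -0.01 20; -0.01 -0.00 -0.96 0.00 -0.00 -0.01 20;
-0.22 -0.86 0.00 -0.00 -0.00 -0.46 20; -0.16 -0.87 0.00 -0.00 -0.00 -0.46 20; -0.10 -0.88 0.00 -0.00 -0.00 -0.46 20; -0.05 -0.89 0.00 -0.00 -0.00 -0.46 20; 0.01 -0.89 0.00 -0.00 -0.00 -0.46 20; 0.07 -0.88 0.00 -0.00 -0.00 -0.46 20; 0.12 -0.88 -0.00 -0.00 -0.00 -0.46 20;
-0.00 -0.00 0.70 0.00 0.00 -0.00 20; -0.00 -0.00 0.70 0.00 0.00 -0.00 20; -0.00 -0.00 0.70 0.00 0.00 -0.00 20; -0.00 -0.00 0.70 0.00 0.00 -0.00 20; -0.00 -0.00 0.70 0.00 0.00 -0.00 20;
```

Run:
```python
from h import *
im=[]
for n in('top','side'):
    s=snap(n); im.append(s['img'][:,:,::-1])
a=cv2.resize(im[0][170:290,290:410],None,fx=3.3,fy=3.3,interpolation=2); b=cv2.resize(im[1][110:230,300:420],None,fx=3.3,fy=3.3,interpolation=2)
cv2.imwrite('pics/c2.png',np.hstack([a,b]))
```

```text
(no output)
```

View pics/c2.png

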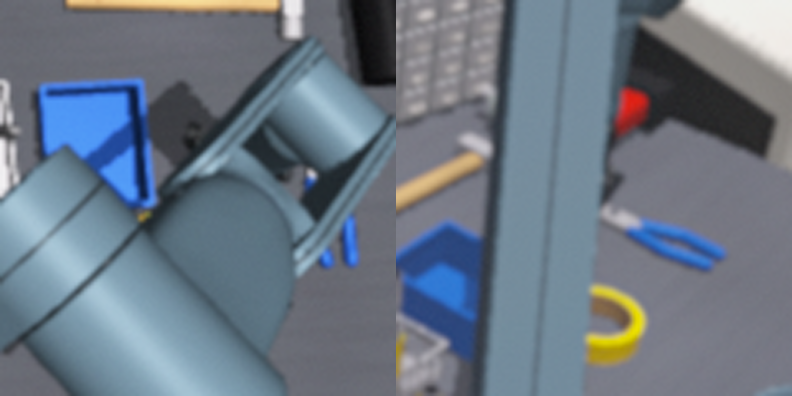

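Emit:
carry_out(
  deltas="0 0 0 0 0 0 0; 0 0 0 0 0 0 0; 0 0 -0.5 0 0 0 0; 0 0 -1 0 0 0 0; 0 0 -1 0 0 0 0; 0 0 -1 0 0 0 0; 0 0 -0.5 0 0 0 0; 0 0 0 0 0 0 0; 0 0 0 0 0 0 0; 0 0 0 0 0 0 0",
)

```text
time_s: 5.3
position: [0.4471, -0.3917, 0.1023]
tcp_rot: [[0.899, -0.438, -0.001], [-0.438, -0.899, 0.002], [-0.002, -0.001, -1.0]]
force: [-0.5, 0.0, -0.5]
finger_gap: -0.002
```

Run:
```python
from h import *
plan((.53,-.092,.22,0,14,60))
```

```text
t 5.3 pos [ 0.4471 -0.3917  0.1023] f [-0.5  0.  -0.5] gap -0.002 z-axis [-0.001  0.002 -1.   ]
-0.16 -0.87 -0.34 -0.00 0.00 -0.23 60; -0.13 -0.88 -0.34 -0.00 0.00 -0.23 60; -0.11 -0.88 -0.34 -0.00 0.00 -0.23 60; -0.08 -0.89 -0.34 -0.00 0.00 -0.23 60; -0.05 -0.89 -0.34 -0.00 0.00 -0.23 60; -0.02 -0.89 -0.34 -0.00 0.00 -0.23 60; 0.01 -0.89 -0.34 -0.00 0.00 -0.23 60; 0.04 -0.89 -0.34 -0.00 0.00 -0.23 60; 0.07 -0.89 -0.34 -0.00 0.00 -0.23 60; 0.10 -0.88 -0.34 -0.00 0.00 -0.23 60; 0.12 -0.88 -0.34 -0.00 0.00 -0.23 60; 0.15 -0.88 -0.34 -0.00 0.00 -0.23 60; 0.18 -0.87 -0.34 -0.00 0.00 -0.23 60; 0.21 -0.86 -0.34 -0.00 0.00 -0.23 60;
```

Emit:
carry_out(
  deltas="-0.15 -0.87 -0.5 0 0 -0.23 60; -0.13 -0.88 -0.5 0 0 -0.23 60; -0.11 -0.88 -0.5 0 0 -0.23 60; -0.08 -0.89 -0.5 0 0 -0.23 60; -0.05 -0.89 -0.5 0 0 -0.23 60; -0.02 -0.89 -0.5 0 0 -0.23 60; 0 -0.89 -0.4 0 0 -0.23 60; 0.04 -0.89 -0.4 0 0 -0.23 60; 0.07 -0.89 -0.4 0 0 -0.23 60; 0.1 -0.88 -0.4 0 0 -0.23 60",
)

```text
time_s: 6.55
position: [0.5075, -0.1766, 0.2194]
tcp_rot: [[0.992, -0.13, 0.0], [-0.13, -0.992, -0.0], [0.0, 0.0, -1.0]]
force: [0.4, -0.1, 0.1]
finger_gap: 0.707
```

Run:
```python
from h import *
plan((.5385,-.092,.22,0,5,60))
im=[]
for n in('top','side'):
    s=snap(n); P=cloud(s);z=s['z_map'];im.append(s['img'][:,:,::-1])
    m=mask(s['img'],'blue')&(z>0)&(abs(P[...,1]+.4)<.09)&(abs(P[...,0]-.45)<.15)
    p=P[m]; print(n,len(p),rect(p) if len(p)>5 else '', np.median(p,0) if len(p) else '')
    X,Y,Z=np.moveaxis(P,-1,0); m=(abs(X-.45)<.09)&(abs(Y+.395)<.06)&(Z>.015)&(Z<.05); p=P[m]; print(len(p),rect(p) if len(p)>5 else '')
a=cv2.resize(im[0][170:270,260:400],None,fx=2.8,fy=2.8,interpolation=2); b=cv2.resize(im[1][110:210,280:420],None,fx=2.8,fy=2.8,interpolation=2)
cv2.imwrite('pics/c3.png',np.hstack([a,b]))
```

```text
t 6.55 pos [ 0.5075 -0.1766  0.2194] f [ 0.4 -0.1  0.1] gap 0.707 z-axis [ 0. -0. -1.]
0.16 -0.70 -0.00 0.00 -0.00 -0.19 60; 0.18 -0.70 -0.00 0.00 -0.00 -0.19 60; 0.19 -0.69 -0.00 0.00 -0.00 -0.19 60; 0.21 -0.69 -0.00 0.00 -0.00 -0.19 60; 0.23 -0.68 -0.00 0.00 -0.00 -0.19 60;
top 119 (array([ 477.1, -370. ]), array([138.5, 111.9]), -1.5) [ 0.44922888 -0.38850793  0.02893166]
193 (array([ 427.9, -376.2]), array([144. ,  35.9]), -28.8)
side 2  [ 0.59890627 -0.3483235   0.00129213]
0
```

View pics/c3.png

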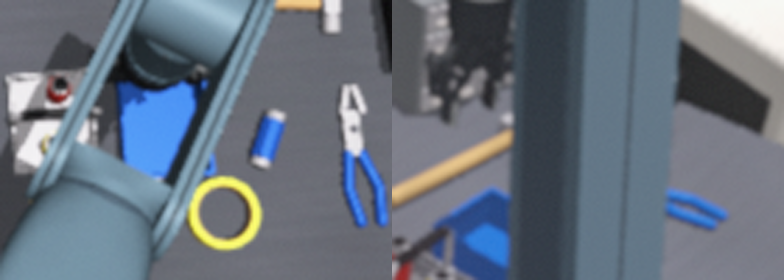

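The blue socket is still in place, at crop (268,138), tilted slightly less than before. So the fingers didn't hold it. The side view shows the fingertips near crop (430,120) and (490,115). I'll check them against the reported TCP.

Run:
```python
from h import *
st=monitor.read_state(); p0=st['position']; R=st['tcp_rot']
s=snap('side'); P=cloud(s); T=np.linalg.inv(np.array(s['cam_to_world'])); q=s['K']@(T@np.r_[p0,1])[:3]; print('tcp px',q[:2]/q[2])
Q=(P-p0)@R*1000; m=(s['z_map']>0)&(abs(Q[...,0])<40)&(abs(Q[...,1])<75)&(abs(Q[...,2])<80)
for a in range(-80,40,10):
    k=Q[m&(Q[...,2]>=a)&(Q[...,2]<a+10)]
    if len(k): print(a,len(k),'x',np.percentile(k[:,0],[5,50,95]).round(),'y',np.sort(k[:,1]).round()[::max(1,len(k)//8)])
# blue socket top view: PCA of points
s=snap('top');P=cloud(s);X,Y,Z=np.moveaxis(P,-1,0);m=(abs(X-.45)<.055)&(abs(Y+.39)<.045)&(Z>.015)&(Z<.045);print(rect(P[m]),m.sum(),P[m].mean(0), np.percentile(P[m][:,2],[5,50,95]))
```

```text
tcp px [306.04986755 159.30353537]
-80 30 x [-17. -10.   7.] y [-57. -43. -42. -36.  31.  32.  33.  35.  36.  39.]
-70 34 x [-14.  -8.   7.] y [-43. -41. -35. -32.  30.  31.  33.  35.  39.]
-60 36 x [-14.  -8.   6.] y [-43. -41. -37. -33. -29.  30.  32.  34.  36.]
-50 31 x [-13.  -6.   8.] y [-43. -41. -40. -37. -33.  30.  32.  32.  35.  36.  39.]
-40 20 x [-12.  -7.   5.] y [-38. -36. -35. -33. -28.  30.  32.  32.  33.  36.]
(array([ 451.4, -390.2]), array([85.8, 32.7]), -24.0) 164 [ 0.45052284 -0.38834392  0.0278324 ] [0.0186079  0.02789081 0.03578962]
```

Emit:
carry_out(
  deltas="0.16 -0.7 0 0 0 -0.2 0; 0.18 -0.7 0 0 0 -0.2 0; 0.2 -0.7 0 0 0 -0.2 0; 0.21 -0.7 0 0 0 -0.18 0; 0.23 -0.68 0 0 0 -0.15 0; 0 0 0 0 0 0 0; 0 0 0 0 0 0 0; 0 0 0 0 0 0 0; 0 0 0 0 0 0 0; 0 0 0 0 0 0 0",
)

```text
time_s: 8.0
position: [0.5383, -0.0936, 0.2186]
tcp_rot: [[1.0, -0.003, -0.0], [-0.003, -1.0, -0.0], [-0.0, 0.0, -1.0]]
force: [-0.9, 0.2, 0.6]
finger_gap: -0.005
```

Run:
```python
from h import *
st=monitor.read_state(); p0=st['position']; R=st['tcp_rot']
s=snap('side'); P=cloud(s); T=np.linalg.inv(np.array(s['cam_to_world']));
pix=lambda p:(lambda q:q[:2]/q[2])(s['K']@(T@np.r_[p,1])[:3])
u,v=pix(p0); print(u,v,st['finger_gap'],p0)
Q=(P-p0)@R*1000; m=(s['z_map']>0)&(abs(Q[...,0])<40)&(abs(Q[...,1])<75)&(abs(Q[...,2])<80)
for a in range(-80,40,5):
    k=Q[m&(Q[...,2]>=a)&(Q[...,2]<a+5)]
    if len(k): print(a,len(k),'x',np.percentile(k[:,0],[5,50,95]).round(),'y',np.sort(k[:,1]).round()[::max(1,len(k)//8)])
a,b=int(u)-40,int(v)-60
i=cv2.resize(np.ascontiguousarray(s['img'][b:b+100,a:a+80,::-1]),None,fx=5,fy=5,interpolation=2)
for k in(0,19,40): 
    x,y=pix(p0-R[:,2]*k/1000); cv2.circle(i,(int((x-a+.5)*5),int((y-b+.5)*5)),3,(0,255,0),-1)
cv2.imwrite('pics/c4.png',i)
```

```text
283.6559713881518 165.64135528371597 -0.0048326083825417955 [ 0.53827242 -0.09355835  0.21856137]
-80 22 x [-15. -12.   6.] y [-32. -30. -27. -26. -16. -11.  -9.  -3.  -1.  12.  22.]
-75 16 x [-16. -13.   3.] y [-26. -13. -11.  -6.  -1.   7.  15.  24.]
-70 9 x [-15. -13.   3.] y [-13. -10.  -8.  -6.  -2.   5.   6.   8.  15.]
-65 7 x [-14. -11.  -9.] y [-13. -12. -11.  -6.   5.   7.  13.]
-60 9 x [-14.  -9.   1.] y [-12. -11. -11. -10.  -9.  -4.  -3.   5.   8.]
-55 11 x [-13.  -8.   4.] y [-14. -13. -12. -12.  -9.  -9.  -6.  -2.  -0.   2.   8.]
-50 14 x [-14. -10.   5.] y [-13. -13. -13. -12. -12. -10.  -6.  -6.  -3.  -0.  -0.   5.   5.   9.]
-45 10 x [-13.  -8.   4.] y [-12. -12. -11.  -8.  -6.  -5.  -5.  -4.  -0.  10.]
-40 9 x [-12.  -8.   2.] y [-12. -12. -12. -11. -11.  -6.  -4.   5.  11.]
-35 8 x [-14. -12.  -7.] y [-9. -5. -5. -3. -3.  2.  4.  4.]
-30 3 x [-8. -4.  0.] y [-5. -5. -5.]
```

View pics/c4.png

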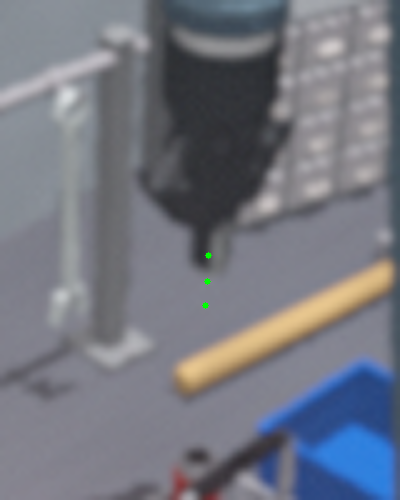

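The shut fingertips (bottom at crop (213,270)) end about 28 mm above the reported TCP (green dots at 0, 19 and 40 mm behind it). The reported TCP therefore lies about 28 mm beyond the real tips, which explains the miss. I'll command 28 mm lower from here, and go for red A now.

Emit:
carry_out(
  deltas="0 -0.05 0.9 0 0 0 50; 0 0 1 0 0 0 50; 0 0 1 0 0 0 50; 0 0 1 0 0 0 50; 0 0 1 0 0 0 50; 0 0 1 0 0 0 50; 0 0 1 0 0 0 50; 0 0 0.6 0 0 0 50; 0 0 0 0 0 0 50; 0 0 0 0 0 0 50",
  squeeze=60,
)

```text
time_s: 9.3
position: [0.5391, -0.0922, 0.0319]
tcp_rot: [[1.0, -0.002, 0.001], [-0.002, -1.0, -0.001], [0.001, 0.001, -1.0]]
force: [0.2, -0.1, 0.1]
finger_gap: 0.585
```

Emit:
carry_out(
  deltas="0 0 0 0 0 0 15; 0 0 0 0 0 0 15; 0 0 0 0 0 0 15; 0 0 0 0 0 0 15; 0 0 -0.4 0 0 0 15; 0 0 -1 0 0 0 15; 0 0 -1 0 0 0 15; 0 0 -1 0 0 0 15; 0 0 -0.6 0 0 0 15; 0 0 0 0 0 0 15",
)

```text
time_s: 10.55
position: [0.539, -0.0921, 0.1321]
tcp_rot: [[1.0, -0.002, 0.002], [-0.002, -1.0, -0.001], [0.002, 0.001, -1.0]]
force: [-0.3, -0.2, -1.0]
finger_gap: 0.376
```

Run:
```python
from h import *
a=np.radians(6.3); b=np.array([.544,.084])+.045*np.array([np.cos(a),np.sin(a)]); print(b)
plan((b[0],b[1],.132,6.3,8,15),(b[0],b[1],.034,6.3,5,15))
s=snap('side'); P=cloud(s); m=mask(s['img'],'red')&(s['z_map']>0)&(abs(P[...,0]-.538)<.06)&(abs(P[...,1]+.09)<.05)&(P[...,2]>.06); p=P[m]; print(len(p),p.mean(0) if len(p) else '', np.percentile(p[:,2],[0,5,95]) if len(p) else '')
```

```text
[0.58872824 0.08893804]
t 10.55 pos [ 0.539  -0.0921  0.1321] f [-0.3 -0.2 -1. ] gap 0.376 z-axis [ 0.002 -0.001 -1.   ]
0.25 -0.91 0.00 0.00 -0.00 -0.10 15; 0.26 -0.90 0.00 0.00 -0.00 -0.10 15; 0.27 -0.90 0.00 0.00 -0.00 -0.10 15; 0.28 -0.89 0.00 0.00 -0.00 -0.10 15; 0.30 -0.89 0.00 0.00 -0.00 -0.10 15; 0.31 -0.89 0.00 0.00 -0.00 -0.10 15; 0.32 -0.88 0.00 0.00 -0.00 -0.10 15; 0.33 -0.88 0.00 0.00 -0.00 -0.10 15;
0.00 -0.00 0.78 -0.00 0.00 -0.00 15; 0.00 -0.00 0.78 -0.00 0.00 -0.00 15; 0.00 -0.00 0.78 -0.00 0.00 -0.00 15; 0.00 -0.00 0.78 -0.00 0.00 -0.00 15; 0.00 -0.00 0.78 -0.00 0.00 -0.00 15;
83 [ 0.52680688 -0.08392299  0.14472037] [0.11660259 0.12464311 0.17129482]
```

Emit:
carry_out(
  deltas="0.25 -0.91 0 0 0 -0.1 15; 0.26 -0.9 0 0 0 -0.1 15; 0.27 -0.9 0 0 0 -0.1 15; 0.28 -0.89 0 0 0 -0.1 15; 0.3 -0.89 0 0 0 -0.1 15; 0.31 -0.89 0 0 0 -0.1 15; 0.32 -0.88 0 0 0 -0.1 15; 0.33 -0.88 0 0 0 -0.1 15; 0 0 0.6 0 0 0 15; 0 0 0.9 0 0 0 15",
)

```text
time_s: 11.85
position: [0.5875, 0.0888, 0.0918]
tcp_rot: [[0.994, 0.11, -0.001], [0.11, -0.994, -0.0], [-0.001, 0.0, -1.0]]
force: [0.0, 0.8, -2.6]
finger_gap: 0.378
```

Emit:
carry_out(
  deltas="0 0 0.9 0 0 0 15; 0 0 0.9 0 0 0 15; 0 0 0.6 0 0 0 15; 0 0 0 0 0 0 15; 0 0 0 0 0 0 50; 0 0 0 0 0 0 50; 0 0 -0.6 0 0 0 50; 0 0 -1 0 0 0 50; 0 0 -1 0 0 0 50; 0 0 -1 0 0 0 50",
)

```text
time_s: 13.1
position: [0.5884, 0.0893, 0.1257]
tcp_rot: [[0.994, 0.109, 0.002], [0.109, -0.994, -0.0], [0.002, 0.0, -1.0]]
force: [-0.3, 0.0, -0.4]
finger_gap: 0.589
```

Run:
```python
from h import *
plan((.53,.01,.17,0,4,50),(.456,-.077,.14,0,4,50),(.456,-.077,.03,0,5,50))
s=snap('top');P=cloud(s);X,Y,Z=np.moveaxis(P,-1,0)
m=(abs(X-.455)<.03)&(abs(Y+.077)<.03)&(Z>.078)&(Z<.1);print('yel',rect(P[m]) if m.sum()>4 else m.sum())
```

```text
t 13.1 pos [0.5884 0.0893 0.1257] f [-0.3  0.  -0.4] gap 0.589 z-axis [ 0.002 -0.    -1.   ]
-0.67 0.72 -0.44 0.00 -0.00 0.20 50; -0.65 0.74 -0.44 0.00 -0.00 0.20 50; -0.63 0.76 -0.44 0.00 -0.00 0.20 50; -0.61 0.78 -0.44 0.00 -0.00 0.20 50;
-0.74 0.87 0.30 -0.00 -0.00 0.00 50; -0.74 0.87 0.30 -0.00 -0.00 0.00 50; -0.74 0.87 0.30 -0.00 -0.00 0.00 50; -0.74 0.87 0.30 -0.00 -0.00 0.00 50;
-0.00 0.00 0.88 0.00 -0.00 -0.00 50; -0.00 0.00 0.88 0.00 -0.00 -0.00 50; -0.00 0.00 0.88 0.00 -0.00 -0.00 50; -0.00 0.00 0.88 0.00 -0.00 -0.00 50; -0.00 0.00 0.88 0.00 -0.00 -0.00 50;
yel (array([461.7, -76.1]), array([24. , 23.6]), -5.2)
```

Emit:
carry_out(
  deltas="-0.67 0.72 -0.4 0 0 0.2 50; -0.65 0.74 -0.2 0 0 0.2 50; -0.63 0.76 0 0 0 0.2 50; -0.61 0.78 0 0 0 0.2 50; -0.74 0.87 0 0 0 0 50; -0.74 0.87 0 0 0 0 50; -0.74 0.87 0 0 0 0 50; -0.74 0.87 0 0 0 0 50; 0 0 0.5 0 0 0 50; 0 0 0.9 0 0 0 50",
)

```text
time_s: 14.4
position: [0.4563, -0.0771, 0.1041]
tcp_rot: [[1.0, -0.003, 0.003], [-0.003, -1.0, -0.001], [0.003, 0.001, -1.0]]
force: [0.1, 0.9, 0.8]
finger_gap: 0.58
```

Run:
```python
from h import *
plan((.457,-.077,.03,0,4,50))
```

```text
t 14.4 pos [ 0.4563 -0.0771  0.1041] f [0.1 0.9 0.8] gap 0.58 z-axis [ 0.003 -0.001 -1.   ]
0.00 -0.00 0.74 0.00 -0.01 -0.01 50; 0.01 -0.00 0.74 0.00 -0.01 -0.01 50; 0.01 -0.00 0.74 0.00 -0.01 -0.01 50; 0.01 -0.00 0.74 0.00 -0.01 -0.01 50;
```

Emit:
carry_out(
  deltas="0 0 1 0 0 0 50; 0 0 1 0 0 0 50; 0 0 0.75 0 0 0 50; 0 0 0 0 0 0 15; 0 0 0 0 0 0 15; 0 0 0 0 0 0 15; 0 0 0 0 0 0 15; 0 0 -0.5 0 0 0 15; 0 0 -1 0 0 0 15; 0 0 -1 0 0 0 15",
)

```text
time_s: 15.65
position: [0.4551, -0.0769, 0.0989]
tcp_rot: [[1.0, -0.002, 0.0], [-0.002, -1.0, -0.0], [0.0, 0.0, -1.0]]
force: [0.2, -0.0, -2.6]
finger_gap: 0.374
```

Run:
```python
from h import *
plan((.457,-.04,.15,0,3,15),(.48,.242,.15,0,12,15),(.48,.242,.036,0,5,15))
```

```text
t 15.65 pos [ 0.4551 -0.0769  0.0989] f [ 0.2 -0.  -2.6] gap 0.374 z-axis [ 0. -0. -1.]
0.02 -0.49 -0.68 0.00 -0.00 -0.01 15; 0.03 -0.49 -0.68 0.00 -0.00 -0.01 15; 0.03 -0.49 -0.68 0.00 -0.00 -0.01 15;
0.08 -0.94 0.00 0.00 -0.00 0.00 15; 0.08 -0.94 0.00 0.00 -0.00 0.00 15; 0.08 -0.94 0.00 0.00 -0.00 0.00 15; 0.08 -0.94 0.00 0.00 -0.00 0.00 15; 0.08 -0.94 0.00 0.00 -0.00 0.00 15; 0.08 -0.94 0.00 0.00 -0.00 0.00 15; 0.08 -0.94 0.00 0.00 -0.00 0.00 15; 0.08 -0.94 0.00 0.00 -0.00 0.00 15; 0.08 -0.94 0.00 0.00 -0.00 0.00 15; 0.08 -0.94 0.00 0.00 -0.00 0.00 15; 0.08 -0.94 0.00 0.00 -0.00 0.00 15; 0.08 -0.94 0.00 0.00 -0.00 0.00 15;
-0.00 -0.00 0.91 -0.00 0.00 -0.00 15; -0.00 -0.00 0.91 -0.00 0.00 -0.00 15; -0.00 -0.00 0.91 -0.00 0.00 -0.00 15; -0.00 -0.00 0.91 -0.00 0.00 -0.00 15; -0.00 -0.00 0.91 -0.00 0.00 -0.00 15;
```

Emit:
carry_out(
  deltas="0.08 -0.98 -0.6 0 0 0 15; 0.08 -0.98 -0.4 0 0 0 15; 0.08 -0.98 0 0 0 0 15; 0.08 -0.98 0 0 0 0 15; 0.08 -0.98 0 0 0 0 15; 0.08 -0.98 0 0 0 0 15; 0.08 -0.98 0 0 0 0 15; 0.08 -0.98 0 0 0 0 15; 0.08 -0.98 0 0 0 0 15; 0.08 -0.98 0 0 0 0 15",
)

```text
time_s: 16.9
position: [0.4757, 0.1689, 0.1234]
tcp_rot: [[1.0, -0.002, 0.001], [-0.002, -1.0, 0.0], [0.001, -0.0, -1.0]]
force: [0.8, 0.5, -2.1]
finger_gap: 0.376
```

Run:
```python
from h import *
plan((.48,.242,.127,0,3,15),(.48,.242,.036,0,4,15))
```

```text
t 16.9 pos [0.4757 0.1689 0.1234] f [ 0.8  0.5 -2.1] gap 0.376 z-axis [ 0.001  0.    -1.   ]
0.05 -0.97 -0.05 -0.00 -0.00 -0.01 15; 0.06 -0.97 -0.05 -0.00 -0.00 -0.01 15; 0.06 -0.97 -0.05 -0.00 -0.00 -0.01 15;
-0.00 -0.00 0.91 0.00 0.00 0.00 15; -0.00 -0.00 0.91 0.00 0.00 0.00 15; -0.00 -0.00 0.91 0.00 0.00 0.00 15; -0.00 -0.00 0.91 0.00 0.00 0.00 15;
```

Emit:
carry_out(
  deltas="0.05 -0.95 0 0 0 0 15; 0.05 -0.95 0 0 0 0 15; 0.05 -0.95 0.2 0 0 0 15; 0 0 0.9 0 0 0 15; 0 0 0.9 0 0 0 15; 0 0 0.9 0 0 0 15; 0 0 0.6 0 0 0 15; 0 0 0 0 0 0 15; 0 0 0 0 0 0 50; 0 0 0 0 0 0 50",
)

```text
time_s: 18.15
position: [0.4805, 0.2396, 0.036]
tcp_rot: [[1.0, -0.002, 0.002], [-0.002, -1.0, 0.001], [0.002, -0.001, -1.0]]
force: [-0.3, -0.2, 0.1]
finger_gap: 0.587
```

Run:
```python
from h import *
plan((.48,.245,.12,0,4,50),(.463,.396,.07,25,7,55),(.463,.396,-.023,25,4,55))
```

```text
t 18.15 pos [0.4805 0.2396 0.036 ] f [-0.3 -0.2  0.1] gap 0.587 z-axis [ 0.002  0.001 -1.   ]
-0.00 -0.05 -0.84 -0.00 -0.00 -0.00 50; -0.00 -0.05 -0.84 -0.00 -0.00 -0.00 50; -0.00 -0.05 -0.84 -0.00 -0.00 -0.00 50; -0.00 -0.05 -0.84 -0.00 -0.00 -0.00 50;
-0.10 -0.86 0.29 0.00 0.00 -0.45 55; -0.04 -0.87 0.29 0.00 0.00 -0.45 55; 0.01 -0.87 0.29 0.00 0.00 -0.45 55; 0.06 -0.87 0.29 0.00 0.00 -0.45 55; 0.12 -0.86 0.29 0.00 0.00 -0.45 55; 0.17 -0.85 0.29 0.00 0.00 -0.45 55; 0.22 -0.84 0.29 0.00 0.00 -0.45 55;
0.00 0.00 0.93 -0.00 -0.00 -0.00 55; 0.00 0.00 0.93 -0.00 -0.00 -0.00 55; 0.00 0.00 0.93 -0.00 -0.00 -0.00 55; 0.00 0.00 0.93 -0.00 -0.00 -0.00 55;
```

Emit:
carry_out(
  deltas="0 -0.05 -0.8 0 0 0 50; 0 -0.05 -0.9 0 0 0 50; 0 -0.05 -0.9 0 0 0 50; -0.1 -0.86 -0.6 0 0 -0.45 55; -0.02 -0.87 0 0 0 -0.45 55; 0.04 -0.87 0 0 0 -0.45 55; 0.09 -0.87 0.2 0 0 -0.45 55; 0.15 -0.86 0.4 0 0 -0.45 55; 0.2 -0.85 0.5 0 0 -0.45 55; 0.25 -0.84 0.5 0 0 -0.4 55",
)

```text
time_s: 19.4
position: [0.466, 0.3964, 0.0734]
tcp_rot: [[0.907, 0.421, -0.001], [0.421, -0.907, -0.001], [-0.001, 0.0, -1.0]]
force: [0.3, -0.4, -0.2]
finger_gap: 0.645
```

Run:
```python
from h import *
plan((.467,.398,-.023,25,5,55))
```

```text
t 19.4 pos [0.466  0.3964 0.0734] f [ 0.3 -0.4 -0.2] gap 0.645 z-axis [-0.001 -0.001 -1.   ]
0.01 -0.01 0.77 0.00 0.00 -0.00 55; 0.01 -0.01 0.77 0.00 0.00 -0.00 55; 0.01 -0.01 0.77 0.00 0.00 -0.00 55; 0.01 -0.01 0.77 0.00 0.00 -0.00 55; 0.01 -0.01 0.77 0.00 0.00 -0.00 55;
```

Emit:
carry_out(
  deltas="0 0 1 0 0 0 55; 0 0 1 0 0 0 55; 0 0 1 0 0 0 55; 0 0 0.6 0 0 0 55; 0 0 0.1 0 0 0 55; 0 0 0 0 0 0 15; 0 0 0 0 0 0 15; 0 0 0 0 0 0 15; 0 0 0 0 0 0 15; 0 0 -0.2 0 0 0 15",
)

```text
time_s: 20.65
position: [0.466, 0.3948, -0.0129]
tcp_rot: [[0.909, 0.417, -0.001], [0.417, -0.909, -0.001], [-0.001, 0.0, -1.0]]
force: [0.3, 0.8, -3.1]
finger_gap: 0.353
```

Run:
```python
from h import *
a=np.radians(6.3); b=np.array([.544,.084])+(-.024)*np.array([np.cos(a),np.sin(a)]); print(b)
plan((.467,.398,.10,25,4,15),(b[0],b[1],.10,6.3,14,15),(b[0],b[1],-.015,6.3,5,15))
```

```text
[0.52014494 0.08136638]
t 20.65 pos [ 0.466   0.3948 -0.0129] f [ 0.3  0.8 -3.1] gap 0.353 z-axis [-0.001 -0.001 -1.   ]
0.02 -0.02 -1.13 0.00 0.00 -0.01 15; 0.02 -0.02 -1.13 0.00 0.00 -0.01 15; 0.02 -0.02 -1.13 0.00 0.00 -0.01 15; 0.02 -0.02 -1.13 0.00 0.00 -0.01 15;
-0.24 0.88 0.00 -0.00 -0.00 0.17 15; -0.22 0.89 0.00 -0.00 -0.00 0.17 15; -0.20 0.89 0.00 -0.00 -0.00 0.17 15; -0.18 0.90 0.00 -0.00 -0.00 0.17 15; -0.16 0.90 0.00 -0.00 -0.00 0.17 15; -0.14 0.91 0.00 -0.00 -0.00 0.17 15; -0.12 0.91 0.00 -0.00 -0.00 0.17 15; -0.10 0.91 0.00 -0.00 -0.00 0.17 15; -0.08 0.91 0.00 -0.00 -0.00 0.17 15; -0.06 0.92 0.00 -0.00 -0.00 0.17 15; -0.03 0.92 0.00 -0.00 -0.00 0.17 15; -0.01 0.92 0.00 -0.00 -0.00 0.17 15; 0.01 0.92 0.00 -0.00 -0.00 0.17 15; 0.03 0.92 0.00 -0.00 -0.00 0.17 15;
0.00 0.00 0.92 0.00 0.00 -0.00 15; 0.00 0.00 0.92 0.00 0.00 -0.00 15; 0.00 0.00 0.92 0.00 0.00 -0.00 15; 0.00 0.00 0.92 0.00 0.00 -0.00 15; 0.00 0.00 0.92 0.00 0.00 -0.00 15;
```

Gap reads 30 mm against the 32 mm expected, so the pads may be on the upper bevel. I'll regrip about 6 mm lower.

Emit:
carry_out(
  deltas="0 0 0.2 0 0 0 15; 0 0 0 0 0 0 50; 0 0 0 0 0 0 50; 0 0 0.25 0 0 0 50; 0 0 0 0 0 0 50; 0 0 0 0 0 0 15; 0 0 0 0 0 0 15; 0 0 0 0 0 0 15; 0 0 0 0 0 0 15; 0 0 -0.2 0 0 0 15",
)

```text
time_s: 21.9
position: [0.4659, 0.3948, -0.0194]
tcp_rot: [[0.909, 0.417, -0.001], [0.417, -0.909, -0.001], [-0.002, 0.0, -1.0]]
force: [-0.7, 0.6, -1.7]
finger_gap: 0.366
```

Emit:
carry_out(
  deltas="0 0 -1 0 0 0 15; 0 0 -1 0 0 0 15; 0 0 -1 0 0 0 15; 0 0 -1 0 0 0 15; -0.24 0.6 -0.7 0 0 0.17 15; -0.22 0.9 0 0 0 0.17 15; -0.2 0.9 0 0 0 0.17 15; -0.18 0.9 0 0 0 0.17 15; -0.16 0.9 0 0 0 0.17 15; -0.14 0.9 0 0 0 0.17 15",
)

```text
time_s: 23.15
position: [0.4853, 0.2638, 0.0984]
tcp_rot: [[0.959, 0.282, -0.001], [0.282, -0.959, -0.001], [-0.001, 0.0, -1.0]]
force: [0.8, 0.5, -1.5]
finger_gap: 0.357
```

Run:
```python
from h import *
plan((.519,.081,.10,6.3,8,15),(.519,.081,-.017,6.3,5,15))
```

```text
t 23.15 pos [0.4853 0.2638 0.0984] f [ 0.8  0.5 -1.5] gap 0.357 z-axis [-0.001 -0.001 -1.   ]
-0.10 0.92 -0.01 0.00 0.00 0.16 15; -0.08 0.93 -0.01 0.00 0.00 0.16 15; -0.06 0.93 -0.01 0.00 0.00 0.16 15; -0.04 0.93 -0.01 0.00 0.00 0.16 15; -0.01 0.93 -0.01 0.00 0.00 0.16 15; 0.01 0.93 -0.01 0.00 0.00 0.16 15; 0.03 0.93 -0.01 0.00 0.00 0.16 15; 0.05 0.93 -0.01 0.00 0.00 0.16 15;
0.00 0.00 0.94 0.00 0.00 0.00 15; 0.00 0.00 0.94 0.00 0.00 0.00 15; 0.00 0.00 0.94 0.00 0.00 0.00 15; 0.00 0.00 0.94 0.00 0.00 0.00 15; 0.00 0.00 0.94 0.00 0.00 0.00 15;
```

Emit:
carry_out(
  deltas="-0.1 0.9 0 0 0 0.16 15; -0.08 0.92 0 0 0 0.16 15; -0.06 0.92 0 0 0 0.16 15; -0.04 0.92 0 0 0 0.16 15; -0.01 0.92 0 0 0 0.16 15; 0 0.92 0 0 0 0.16 15; 0.03 0.92 0 0 0 0.16 15; 0.05 0.9 0 0 0 0.16 15; 0 0 0.4 0 0 0 15; 0 0 0.6 0 0 0 15",
)

```text
time_s: 24.4
position: [0.5184, 0.0853, 0.0729]
tcp_rot: [[0.994, 0.108, -0.0], [0.108, -0.994, 0.0], [-0.0, -0.0, -1.0]]
force: [0.6, -0.1, -2.5]
finger_gap: 0.361
```

Run:
```python
from h import *
plan((.519,.081,-.017,6.3,5,15))
s=snap('side'); save(s,'c5.png',crop=(180,160,360,300),k=4)
```

```text
t 24.4 pos [0.5184 0.0853 0.0729] f [ 0.6 -0.1 -2.5] gap 0.361 z-axis [-0.  0. -1.]
0.00 0.03 0.72 -0.00 0.00 -0.00 15; 0.00 0.03 0.72 -0.00 0.00 -0.00 15; 0.00 0.03 0.72 -0.00 0.00 -0.00 15; 0.00 0.03 0.72 -0.00 0.00 -0.00 15; 0.00 0.03 0.72 -0.00 0.00 -0.00 15;
```

View pics/c5.png

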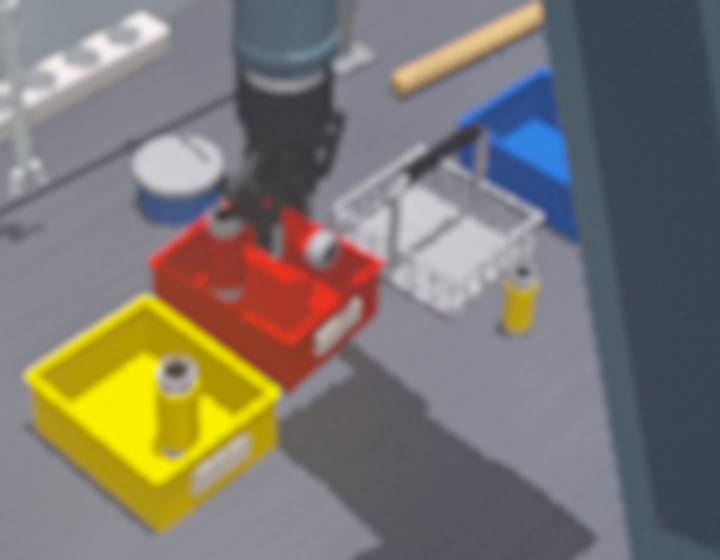

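The yellow socket stands in the yellow bin (crop (177,405)) and red A stands in the red bin (228,255). Red B is held above the front of the red bin (320,245), and the basket is empty with its handle upright.

Emit:
carry_out(
  deltas="0 0 0.9 0 0 0 15; 0 0 0.9 0 0 0 15; 0 0 0.9 0 0 0 15; 0 0 0.7 0 0 0 15; 0 0 0 0 0 0 15; 0 0 0 0 0 0 50; 0 0 0 0 0 0 50; 0 0 -0.6 0 0 0 50; 0 0 -1 0 0 0 50; 0 0 -1 0 0 0 55",
)

```text
time_s: 25.7
position: [0.5193, 0.0853, 0.0557]
tcp_rot: [[0.994, 0.109, 0.002], [0.109, -0.994, -0.0], [0.002, 0.0, -1.0]]
force: [-0.3, 0.3, -0.0]
finger_gap: 0.646
```

Run:
```python
from h import *
plan((.519,.081,.16,0,4,55),(.449,-.391,.10,-24,20,55),(.449,-.391,-.024,-24,5,55))
```

```text
t 25.7 pos [0.5193 0.0853 0.0557] f [-0.3  0.3 -0. ] gap 0.646 z-axis [ 0.002 -0.    -1.   ]
-0.01 0.04 -1.04 0.00 -0.00 0.20 55; -0.01 0.04 -1.04 0.00 -0.00 0.20 55; -0.00 0.04 -1.04 0.00 -0.00 0.20 55; -0.00 0.04 -1.04 0.00 -0.00 0.20 55;
-0.14 0.94 0.12 0.00 -0.00 0.15 55; -0.12 0.95 0.12 0.00 -0.00 0.15 55; -0.10 0.95 0.12 0.00 -0.00 0.15 55; -0.08 0.95 0.12 0.00 -0.00 0.15 55; -0.06 0.95 0.12 0.00 -0.00 0.15 55; -0.04 0.95 0.12 0.00 -0.00 0.15 55; -0.02 0.95 0.12 0.00 -0.00 0.15 55; -0.00 0.95 0.12 0.00 -0.00 0.15 55; 0.02 0.95 0.12 0.00 -0.00 0.15 55; 0.04 0.95 0.12 0.00 -0.00 0.15 55; 0.06 0.95 0.12 0.00 -0.00 0.15 55; 0.08 0.95 0.12 0.00 -0.00 0.15 55; 0.10 0.95 0.12 0.00 -0.00 0.15 55; 0.12 0.95 0.12 0.00 -0.00 0.15 55; 0.14 0.94 0.12 0.00 -0.00 0.15 55; 0.16 0.94 0.12 0.00 -0.00 0.15 55; 0.18 0.94 0.12 0.00 -0.00 0.15 55; 0.20 0.93 0.12 0.00 -0.00 0.15 55; 0.22 0.93 0.12 0.00 -0.00 0.15 55; 0.24 0.92 0.12 0.00 -0.00 0.15 55;
-0.00 0.00 0.99 -0.00 0.00 -0.00 55; -0.00 0.00 0.99 -0.00 0.00 -0.00 55; -0.00 0.00 0.99 -0.00 0.00 -0.00 55; -0.00 0.00 0.99 -0.00 0.00 -0.00 55; -0.00 0.00 0.99 -0.00 0.00 -0.00 55;
```

Emit:
carry_out(
  deltas="0 0.3 -1 0 0 0.2 55; -0.05 0.8 -1 0 0 0.25 55; -0.14 0.94 -1 0 0 0.2 55; -0.12 0.95 -0.2 0 0 0.2 55; -0.1 0.95 0 0 0 0.2 55; -0.08 0.95 0 0 0 0.2 55; -0.06 0.95 0 0 0 0.2 55; -0.04 0.95 0 0 0 0.2 55; -0.02 0.95 0 0 0 0.2 55; 0 0.95 0 0 0 0.2 55",
)

```text
time_s: 26.95
position: [0.4964, -0.132, 0.1353]
tcp_rot: [[0.984, -0.177, 0.002], [-0.177, -0.984, -0.001], [0.002, 0.001, -1.0]]
force: [0.4, -0.2, -0.2]
finger_gap: 0.648
```

Run:
```python
from h import *
plan((.449,-.391,.06,-24,10,55),(.449,-.391,-.025,-24,4,55))
```

```text
t 26.95 pos [ 0.4964 -0.132   0.1353] f [ 0.4 -0.2 -0.2] gap 0.648 z-axis [ 0.002 -0.001 -1.   ]
-0.00 1.05 0.30 0.00 -0.00 0.17 55; 0.02 1.05 0.30 0.00 -0.00 0.17 55; 0.05 1.05 0.30 0.00 -0.00 0.17 55; 0.07 1.05 0.30 0.00 -0.00 0.17 55; 0.10 1.05 0.30 0.00 -0.00 0.17 55; 0.12 1.05 0.30 0.00 -0.00 0.17 55; 0.15 1.04 0.30 0.00 -0.00 0.17 55; 0.17 1.04 0.30 0.00 -0.00 0.17 55; 0.20 1.03 0.30 0.00 -0.00 0.17 55; 0.22 1.03 0.30 0.00 -0.00 0.17 55;
-0.00 -0.00 0.85 -0.00 -0.00 0.00 55; -0.00 -0.00 0.85 -0.00 -0.00 0.00 55; -0.00 -0.00 0.85 -0.00 -0.00 0.00 55; -0.00 -0.00 0.85 -0.00 -0.00 0.00 55;
```

Emit:
carry_out(
  deltas="0 1 0 0 0 0.17 55; 0.02 1 0.1 0 0 0.17 55; 0.05 1 0.2 0 0 0.17 55; 0.07 1 0.2 0 0 0.17 55; 0.1 1 0.3 0 0 0.17 55; 0.12 1 0.4 0 0 0.17 55; 0.15 1 0.4 0 0 0.17 55; 0.17 1 0.4 0 0 0.17 55; 0.2 1 0.4 0 0 0.17 55; 0.22 1 0.4 0 0 0.17 55",
)

```text
time_s: 28.2
position: [0.4523, -0.381, 0.0633]
tcp_rot: [[0.915, -0.404, 0.0], [-0.404, -0.915, -0.0], [0.0, 0.0, -1.0]]
force: [0.6, 1.2, 0.2]
finger_gap: 0.647
```

Run:
```python
from h import *
plan((.449,-.391,-.025,-24,4,55))
```

```text
t 28.2 pos [ 0.4523 -0.381   0.0633] f [0.6 1.2 0.2] gap 0.647 z-axis [ 0. -0. -1.]
0.01 0.10 0.88 0.00 -0.00 0.01 55; 0.01 0.10 0.88 0.00 -0.00 0.01 55; 0.01 0.11 0.88 0.00 -0.00 0.01 55; 0.01 0.11 0.88 0.00 -0.00 0.01 55;
```

Emit:
carry_out(
  deltas="0 0.15 0.7 0 0 0 55; 0 0.1 0.9 0 0 0 55; 0 0 0.9 0 0 0 55; 0 0 0.7 0 0 0 55; 0 0 0.15 0 0 0 55; 0 0 0 0 0 0 15; 0 0 0 0 0 0 15; 0 0 0 0 0 0 15; 0 0 0 0 0 0 15; 0 0 -0.2 0 0 0 15",
)

```text
time_s: 29.45
position: [0.4495, -0.3843, -0.0156]
tcp_rot: [[0.915, -0.402, -0.001], [-0.402, -0.915, 0.002], [-0.002, -0.001, -1.0]]
force: [-0.1, -0.0, -2.9]
finger_gap: 0.353
```

Run:
```python
from h import *
plan((.449,-.391,.07,-24,4,15),(.475,-.24,.07,0,7,15),(.475,-.24,-.017,0,4,15))
```

```text
t 29.45 pos [ 0.4495 -0.3843 -0.0156] f [-0.1 -0.  -2.9] gap 0.353 z-axis [-0.001  0.002 -1.   ]
0.02 0.06 -0.86 -0.00 0.00 0.01 15; 0.02 0.06 -0.86 -0.00 0.00 0.01 15; 0.02 0.06 -0.86 -0.00 0.00 0.01 15; 0.02 0.06 -0.86 -0.00 0.00 0.01 15;
-0.22 -0.85 0.00 -0.00 -0.00 -0.43 15; -0.16 -0.86 0.00 -0.00 -0.00 -0.43 15; -0.11 -0.87 0.00 -0.00 -0.00 -0.43 15; -0.06 -0.87 0.00 -0.00 -0.00 -0.43 15; -0.01 -0.88 0.00 -0.00 -0.00 -0.43 15; 0.04 -0.87 0.00 -0.00 -0.00 -0.43 15; 0.10 -0.87 0.00 -0.00 -0.00 -0.43 15;
-0.00 -0.00 0.87 0.00 0.00 -0.00 15; -0.00 -0.00 0.87 0.00 0.00 -0.00 15; -0.00 -0.00 0.87 0.00 0.00 -0.00 15; -0.00 -0.00 0.87 0.00 0.00 -0.00 15;
```

Same as red B: 30 mm, so I'll regrip lower.

Emit:
carry_out(
  deltas="0 0 0.2 0 0 0 15; 0 0 0 0 0 0 50; 0 0.1 0 0 0 0 50; 0 0 0.25 0 0 0 50; 0 0 0 0 0 0 50; 0 0 0 0 0 0 15; 0 0 0 0 0 0 15; 0 0 0 0 0 0 15; 0 0 0 0 0 0 15; 0 0 -0.2 0 0 0 15",
)

```text
time_s: 30.7
position: [0.4485, -0.3868, -0.0219]
tcp_rot: [[0.915, -0.403, -0.001], [-0.403, -0.915, 0.001], [-0.001, -0.001, -1.0]]
force: [-0.3, 0.4, -1.9]
finger_gap: 0.36
```

Emit:
carry_out(
  deltas="0 0 -0.8 0 0 0 15; 0 0 -0.9 0 0 0 15; 0 0 -0.9 0 0 0 15; 0 0 -0.9 0 0 0 15; -0.22 -0.85 0 0 0 -0.42 15; -0.16 -0.87 0 0 0 -0.42 15; -0.11 -0.87 0 0 0 -0.42 15; -0.06 -0.87 0 0 0 -0.42 15; 0 -0.87 0 0 0 -0.42 15; 0.04 -0.87 0 0 0 -0.42 15",
)

```text
time_s: 31.95
position: [0.4716, -0.2564, 0.066]
tcp_rot: [[0.998, -0.058, -0.0], [-0.058, -0.998, 0.0], [-0.0, -0.0, -1.0]]
force: [0.4, -0.2, -3.2]
finger_gap: 0.362
```

Run:
```python
from h import *
plan((.475,-.24,.07,0,2,15),(.475,-.24,-.017,0,4,15))
```

```text
t 31.95 pos [ 0.4716 -0.2564  0.066 ] f [ 0.4 -0.2 -3.2] gap 0.362 z-axis [-0.  0. -1.]
0.05 -0.33 -0.08 -0.00 0.00 -0.21 15; 0.06 -0.33 -0.08 -0.00 0.00 -0.21 15;
-0.00 -0.00 0.87 0.00 0.00 0.00 15; -0.00 -0.00 0.87 0.00 0.00 0.00 15; -0.00 -0.00 0.87 0.00 0.00 0.00 15; -0.00 -0.00 0.87 0.00 0.00 0.00 15;
```

Emit:
carry_out(
  deltas="0.05 -0.4 0 0 0 -0.3 15; 0.05 -0.2 0 0 0 0 15; 0 0 0.9 0 0 0 15; 0 0 0.9 0 0 0 15; 0 0 0.9 0 0 0 15; 0 0 0.5 0 0 0 15; 0 0 0 0 0 0 15; 0 0 0 0 0 0 50; 0 0 0 0 0 0 50; 0 0 -0.8 0 0 0 50",
)

```text
time_s: 33.2
position: [0.474, -0.2428, 0.006]
tcp_rot: [[1.0, -0.021, -0.001], [-0.021, -1.0, 0.001], [-0.001, -0.001, -1.0]]
force: [0.2, 0.3, 0.7]
finger_gap: 0.587
```

Run:
```python
from h import *
plan((.475,-.24,.13,0,5,50),(.494,-.081,.13,-89,12,50))
plan((.494,-.081,.13,91,12,50),start=(.475,-.24,.13,0))
print(monitor.read_state()['qpos'].round(2))
```

```text
t 33.2 pos [ 0.474  -0.2428  0.006 ] f [0.2 0.3 0.7] gap 0.587 z-axis [-0.001  0.001 -1.   ]
0.01 -0.02 -0.99 -0.00 0.00 -0.03 50; 0.01 -0.02 -0.99 -0.00 0.00 -0.03 50; 0.01 -0.02 -0.99 -0.00 0.00 -0.03 50; 0.01 -0.02 -0.99 -0.00 0.00 -0.03 50; 0.01 -0.02 -0.99 -0.00 0.00 -0.03 50;
0.06 -0.53 -0.00 -0.00 -0.00 0.93 50; -0.01 -0.53 -0.00 -0.00 -0.00 0.93 50; -0.07 -0.53 -0.00 -0.00 -0.00 0.93 50; -0.14 -0.51 -0.00 -0.00 -0.00 0.93 50; -0.21 -0.49 -0.00 -0.00 -0.00 0.93 50; -0.27 -0.46 -0.00 -0.00 -0.00 0.93 50; -0.33 -0.42 -0.00 -0.00 -0.00 0.93 50; -0.38 -0.38 -0.00 -0.00 -0.00 0.93 50; -0.42 -0.32 -0.00 -0.00 -0.00 0.93 50; -0.46 -0.27 -0.00 -0.00 -0.00 0.93 50; -0.49 -0.21 -0.00 -0.00 -0.00 0.93 50; -0.52 -0.14 -0.00 -0.00 -0.00 0.93 50;
t 33.2 pos [ 0.475 -0.24   0.13 ] f [0.2 0.3 0.7] gap 0.587 z-axis [ 0.  0. -1.]
0.06 -0.53 0.00 -0.00 -0.00 -0.95 50; 0.13 -0.52 0.00 -0.00 -0.00 -0.95 50; 0.20 -0.49 0.00 -0.00 -0.00 -0.95 50; 0.26 -0.46 0.00 -0.00 -0.00 -0.95 50; 0.32 -0.43 0.00 -0.00 -0.00 -0.95 50; 0.38 -0.38 0.00 -0.00 -0.00 -0.95 50; 0.42 -0.33 0.00 -0.00 -0.00 -0.95 50; 0.46 -0.27 0.00 -0.00 -0.00 -0.95 50; 0.49 -0.20 0.00 -0.00 -0.00 -0.95 50; 0.52 -0.14 0.00 -0.00 -0.00 -0.95 50; 0.53 -0.07 0.00 -0.00 -0.00 -0.95 50; 0.53 0.00 0.00 -0.00 -0.00 -0.95 50;
[-0.68  0.45  1.81 -0.    0.88  0.91]
```

Emit:
carry_out(
  deltas="0 0 -1 0 0 0 50; 0 0 -1 0 0 0 50; 0 0 -1 0 0 0 50; 0 0 -1 0 0 -0.1 50; 0.06 -0.53 -0.8 0 0 -0.95 50; 0.13 -0.52 0 0 0 -0.95 50; 0.2 -0.5 0 0 0 -0.95 50; 0.26 -0.46 0 0 0 -0.95 50; 0.32 -0.43 0 0 0 -0.95 50; 0.38 -0.38 0 0 0 -0.95 50",
)

```text
time_s: 34.45
position: [0.4846, -0.1632, 0.1271]
tcp_rot: [[0.701, 0.713, 0.002], [0.713, -0.701, -0.001], [0.0, 0.002, -1.0]]
force: [0.0, 0.4, -0.5]
finger_gap: 0.584
```

Run:
```python
from h import *
plan((.494,-.052,.12,91.2,6,45),(.494,-.052,.067,91.2,3,45))
for n in('top','side'):
    d=np.load(n+'0.npz'); img,P,z=d['img'],d['P'],d['z']; X,Y,Z=np.moveaxis(P,-1,0); y=mask(img,'yellow')
    m=(z>0)&(X>.74)&(X<.81)&(Z>.262)&(Z<.29)&((abs(Y+.085)<.045)|(abs(Y-.085)<.045)); p=P[m]
    c=np.polyfit(p[:,1],p[:,0],1); print(n,'bar x=',c.round(4),len(p),'z',np.median(p[:,2]),'x sd',(p[:,0]-np.polyval(c,p[:,1])).std())
    h=P[y&(z>0)&(X>.64)&(X<.80)&(abs(Y)<.03)&(Z>.22)&(Z<.3)]; h=h[np.argsort(h[:,0])]
    print((h[::max(1,len(h)//16)]*1000).round(0).tolist())
s=snap('side'); P=cloud(s);X,Y,Z=np.moveaxis(P,-1,0);m=mask(s['img'],'red')
```

```text
t 34.45 pos [ 0.4846 -0.1632  0.1271] f [ 0.   0.4 -0.5] gap 0.584 z-axis [ 0.002 -0.001 -1.   ]
0.57 -0.48 0.05 0.00 0.00 -0.95 45; 0.63 -0.40 0.05 0.00 0.00 -0.95 45; 0.68 -0.31 0.05 0.00 0.00 -0.95 45; 0.71 -0.22 0.05 0.00 0.00 -0.95 45; 0.73 -0.12 0.05 0.00 0.00 -0.95 45; 0.74 -0.02 0.05 0.00 0.00 -0.95 45;
-0.00 0.00 0.71 -0.00 -0.00 0.00 45; -0.00 0.00 0.71 -0.00 -0.00 0.00 45; 0.00 0.00 0.71 -0.00 -0.00 0.00 45;
top bar x= [0.0616 0.7772] 174 z 0.27764275410876316 x sd 0.0035954258459742375
[[674.0, 4.0, 261.0], [690.0, 3.0, 246.0], [701.0, -1.0, 236.0], [705.0, -2.0, 234.0], [711.0, 2.0, 239.0], [715.0, -2.0, 238.0], [720.0, 5.0, 237.0], [724.0, 1.0, 244.0], [732.0, -0.0, 254.0], [743.0, -1.0, 266.0], [756.0, -2.0, 271.0], [768.0, -3.0, 279.0], [769.0, -7.0, 276.0], [772.0, 0.0, 279.0], [774.0, -0.0, 282.0], [776.0, -11.0, 284.0], [781.0, -1.0, 283.0]]
side bar x= [0.0694 0.7687] 157 z 0.27487653160914816 x sd 0.003251982507954854
[[673.0, 2.0, 254.0], [689.0, 2.0, 239.0], [701.0, -0.0, 237.0], [706.0, -0.0, 238.0], [714.0, -3.0, 242.0], [720.0, -4.0, 247.0], [725.0, -4.0, 249.0], [731.0, -1.0, 255.0], [735.0, -9.0, 254.0], [743.0, -7.0, 260.0], [750.0, -4.0, 266.0], [753.0, -3.0, 269.0], [760.0, -9.0, 272.0], [763.0, -12.0, 273.0], [765.0, -0.0, 277.0], [766.0, -10.0, 280.0], [773.0, -2.0, 281.0]]
```

Emit:
carry_out(
  deltas="0.57 -0.45 0 0 0 -0.95 45; 0.63 -0.4 0 0 0 -0.95 45; 0.68 -0.3 0 0 0 -0.95 45; 0.71 -0.22 0 0 0 -0.95 45; 0.73 -0.12 0 0 0 -0.95 45; 0.72 0 0 0 0 -0.92 45; 0 0 0.7 0 0 0 45; 0 0 0.9 0 0 0 45; 0 0 0.5 0 0 0 45; 0 0 0 0 0 0 45",
  squeeze=100,
)

```text
time_s: 35.75
position: [0.4945, -0.0536, 0.0732]
tcp_rot: [[-0.009, 1.0, -0.001], [1.0, 0.009, 0.0], [0.0, -0.001, -1.0]]
force: [0.3, 0.5, -0.1]
finger_gap: 0.522
```

Run:
```python
from h import *
plan((.494,-.052,.067,91.2,2,45))
for n in('top','side'):
    s=snap(n);P=cloud(s);X,Y,Z=np.moveaxis(P,-1,0)
    m=(s['z_map']>0)&(abs(X-.494)<.03)&(Y<-.065)&(Y>-.15)&(Z>.1)&(Z<.125);p=P[m];print(n,m.sum(),rect(p) if m.sum()>5 else '')
```

```text
t 35.75 pos [ 0.4945 -0.0536  0.0732] f [ 0.3  0.5 -0.1] gap 0.522 z-axis [-0.001  0.    -1.   ]
0.03 -0.01 0.12 -0.00 -0.00 -0.04 45; 0.03 -0.01 0.12 -0.00 -0.00 -0.04 45;
top 7 (array([495.6, -99.6]), array([22. ,  5.4]), -68.3)
side 6 (array([495.1, -80.5]), array([34.1,  8.1]), -75.5)
```

Emit:
carry_out(
  deltas="0.05 0 0.25 0 0 0 45; 0 0 0 0 0 0 45; 0 0 0 0 0 0 0; 0 0 0 0 0 0 0; 0 0 0 0 0 0 0; 0 0 0 0 0 0 0; 0 0 0 0 0 0 0; 0 0 0 0 0 0 0; 0 0 -0.3 0 0 0 0; 0 0 -0.7 0 0 0 0",
)

```text
time_s: 37.1
position: [0.494, -0.052, 0.0918]
tcp_rot: [[-0.01, 1.0, -0.002], [1.0, 0.01, 0.001], [0.001, -0.002, -1.0]]
force: [0.2, -0.7, -2.5]
finger_gap: 0.137
```

Run:
```python
from h import *
plan((.4945,-.053,.24,91.2,7,0),(.6998,.029,.24,86.2,12,0))
```

```text
t 37.1 pos [ 0.494  -0.052   0.0918] f [ 0.2 -0.7 -2.5] gap 0.137 z-axis [-0.002  0.001 -1.   ]
-0.00 0.00 -0.85 -0.00 -0.00 -0.01 0; -0.01 0.00 -0.85 -0.00 -0.00 -0.01 0; -0.01 0.00 -0.85 -0.00 -0.00 -0.01 0; -0.01 0.00 -0.85 -0.00 -0.00 -0.01 0; -0.01 0.00 -0.85 -0.00 -0.00 -0.01 0; -0.01 0.00 -0.85 -0.00 -0.00 -0.01 0; -0.01 0.00 -0.85 -0.00 -0.00 -0.01 0;
0.26 0.69 0.00 0.00 -0.00 0.05 0; 0.26 0.69 0.00 0.00 -0.00 0.05 0; 0.27 0.69 0.00 0.00 -0.00 0.05 0; 0.27 0.68 0.00 0.00 -0.00 0.05 0; 0.28 0.68 0.00 0.00 -0.00 0.05 0; 0.28 0.68 0.00 0.00 -0.00 0.05 0; 0.29 0.68 0.00 0.00 -0.00 0.05 0; 0.29 0.68 0.00 0.00 -0.00 0.05 0; 0.30 0.67 0.00 0.00 -0.00 0.05 0; 0.30 0.67 0.00 0.00 -0.00 0.05 0; 0.31 0.67 0.00 0.00 -0.00 0.05 0; 0.31 0.67 0.00 0.00 -0.00 0.05 0;
```

Emit:
carry_out(
  deltas="0 0 -0.8 0 0 0 0; 0 0 -0.8 0 0 0 0; 0 0 -0.8 0 0 0 0; 0 0 -0.9 0 0 0 0; 0 0 -0.9 0 0 0 0; 0 0 -0.9 0 0 0 0; 0.3 0.5 -0.7 0 0 0.2 0; 0.5 0.6 0 0 0 0.2 0; 0.5 0.6 0 0 0 0.2 0; 0.5 0.5 0 0 0 0 0",
)

```text
time_s: 38.35
position: [0.5519, -0.0086, 0.2372]
tcp_rot: [[0.073, 0.997, -0.0], [0.997, -0.073, 0.0], [0.0, -0.0, -1.0]]
force: [-0.1, 0.4, -3.1]
finger_gap: 0.138
```

Emit:
carry_out(
  deltas="0.4 0.4 0 0 0 0 0; 0.4 0.4 0 0 0 0 0; 0.3 0.3 0 0 0 0 0; 0 0 0 0 0 0 0; 0 0 0 0 0 0 0; 0 0 0 0 0 0 0; 0 0 0 0 0 0 0; 0 0 0 0 0 0 0; 0 0 0 0 0 0 0; 0 0 0 0 0 0 0",
)

```text
time_s: 39.6
position: [0.581, 0.0163, 0.2373]
tcp_rot: [[0.074, 0.997, 0.0], [0.997, -0.074, 0.0], [0.0, 0.0, -1.0]]
force: [-0.1, -0.6, -2.5]
finger_gap: 0.137
```

Run:
```python
from h import *
plan((.6998,.029,.24,86.2,6,0))
st=monitor.read_state(); p0=st['position']
for n in('top','side'):
    s=snap(n);P=cloud(s);X,Y,Z=np.moveaxis(P,-1,0); g=s['img'].astype(int).max(-1)
    m=(s['z_map']>0)&(abs(X-p0[0])<.035)&(abs(Y-p0[1]+.06)<.05)&(Z>.26)&(Z<.31)
    p=P[m]; print(n,m.sum(),rect(p) if m.sum()>5 else '',np.percentile(p[:,2],[5,50,95]) if m.sum() else '')
    b=(s['z_map']>0)&(abs(X-p0[0])<.09)&(abs(Y-p0[1]+.03)<.085)&(Z>.14)&(Z<.235); p=P[b]; print(' rim',b.sum(),rect(p) if b.sum()>5 else '',np.percentile(p[:,2],[2,50,98]))
s=snap('side'); save(s,'c6.png',crop=(160,100,340,240),k=4)
```

```text
t 39.6 pos [0.581  0.0163 0.2373] f [-0.1 -0.6 -2.5] gap 0.137 z-axis [ 0.  0. -1.]
0.14 0.78 -0.02 0.00 -0.00 -0.01 0; 0.14 0.78 -0.02 0.00 -0.00 -0.01 0; 0.14 0.78 -0.02 0.00 -0.00 -0.01 0; 0.14 0.78 -0.02 0.00 -0.00 -0.01 0; 0.14 0.78 -0.02 0.00 -0.00 -0.01 0; 0.14 0.78 -0.02 0.00 -0.00 -0.01 0;
top 50 (array([581.2, -36.3]), array([72.5, 14.3]), 86.9) [0.27673359 0.28620405 0.29018602]
 rim 578 (array([581.8,  -8.9]), array([141.3, 124.9]), -2.2) [0.16845641 0.1751056  0.22086084]
side 58 (array([570.6, -39.9]), array([72.5, 11.8]), -86.7) [0.26446795 0.28233872 0.28717684]
 rim 1170 (array([575.7, -13.8]), array([147., 126.]), -4.7) [0.16922636 0.17428061 0.22038212]
```

View pics/c6.png

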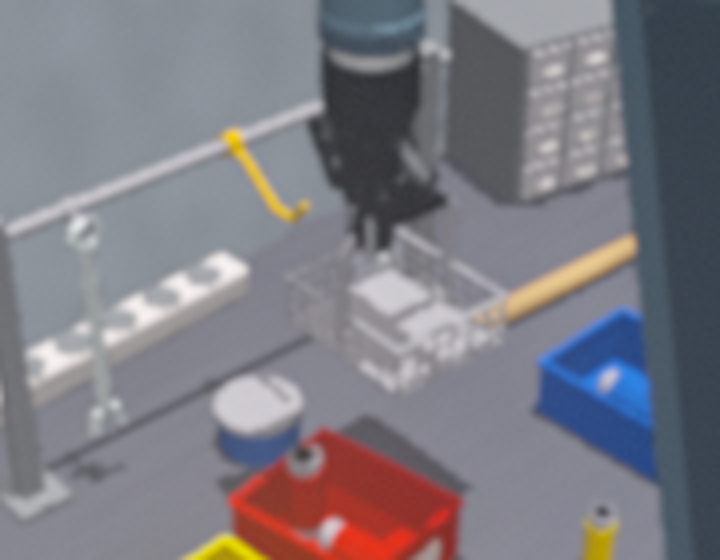

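The basket hangs level under the gripper (crop (400,310)), with the hook at (240,140) to (300,215). Two reds are in the red bin and the blue socket is in the blue bin (610,380). Next I'll move over the hook.

Emit:
carry_out(
  deltas="0.1 0.5 0 0 0 0 0; 0.1 0.6 0 0 0 0 0; 0.1 0.6 0 0 0 0 0; 0.11 0.6 0 0 0 0 0; 0.11 0.6 0 0 0 0 0; 0.11 0.6 0 0 0 0 0; 0.11 0.6 0 0 0 0 0; 0.11 0.57 0 0 0 0 0; 0 0 0 0 0 0 0; 0 0 0 0 0 0 0",
)

```text
time_s: 41.0
position: [0.6988, 0.029, 0.2369]
tcp_rot: [[0.073, 0.997, -0.001], [0.997, -0.073, 0.0], [0.0, -0.001, -1.0]]
force: [0.5, -0.2, -2.7]
finger_gap: 0.141
```

Run:
```python
from h import *
plan((.6998,.029,.198,86.2,4,0))
p0=monitor.read_state()['position']; 
for n in('top','side'):
    s=snap(n);P=cloud(s);X,Y,Z=np.moveaxis(P,-1,0);k=s['z_map']>0
    b=k&(abs(X-p0[0])<.09)&(abs(Y-p0[1]+.03)<.085)&(Z>.14)&(Z<.225)&~mask(s['img'],'yellow'); print(n,' rim',rect(P[b]))
    h=k&mask(s['img'],'yellow')&(X>.64)&(X<.8)&(abs(Y)<.04)&(Z>.22); print(h.sum(),(P[h][::5]*1000).round().tolist())
```

```text
t 41.0 pos [0.6988 0.029  0.2369] f [ 0.5 -0.2 -2.7] gap 0.141 z-axis [-0.001  0.    -1.   ]
0.00 0.01 0.39 -0.00 -0.00 -0.01 0; 0.00 0.01 0.39 -0.00 -0.00 -0.01 0; 0.00 0.01 0.39 -0.00 -0.00 -0.01 0; 0.00 0.01 0.39 -0.00 -0.00 -0.01 0;
top  rim (array([700.1,   3.5]), array([140.3, 126.3]), -3.3)
8 [[733.0, -0.0, 253.0], [702.0, 2.0, 243.0]]
side  rim (array([6.925e+02, 2.000e-01]), array([148.6, 127.2]), -4.4)
10 [[711.0, -5.0, 238.0], [695.0, 1.0, 240.0]]
```

Aligned. The basket's centre averages (0.696, 0.002) and its yaw about −4°, against a seat at (0.698, 0.001). Lowering onto the hook.

Emit:
carry_out(
  deltas="0 0 0.3 0 0 0 0; 0 0 0.3 0 0 0 0; 0 0 0.3 0 0 0 0; 0 0 0.3 0 0 0 0; 0 0 0.2 0 0 0 0; 0 0 0.1 0 0 0 0; 0 0 0 0 0 0 0; 0 0 0 0 0 0 0; 0 0 0 0 0 0 0; 0 0 0 0 0 0 0",
)

```text
time_s: 42.35
position: [0.6991, 0.0289, 0.2]
tcp_rot: [[0.073, 0.997, 0.001], [0.997, -0.073, -0.0], [-0.0, 0.001, -1.0]]
force: [1.4, -0.3, -2.5]
finger_gap: 0.136
```

Emit:
carry_out(
  deltas="0 0 0.08 0 0 0 0; 0 0 0 0 0 0 0; 0 0 0.06 0 0 0 0; 0 0 0 0 0 0 0; 0 0 0.06 0 0 0 0; 0 0 0 0 0 0 0; 0 0 0 0 0 0 0; 0 0 0 0 0 0 0; 0 0 0 0 0 0 0; 0 0 0 0 0 0 0",
)

```text
time_s: 43.6
position: [0.6996, 0.029, 0.1984]
tcp_rot: [[0.073, 0.997, 0.004], [0.997, -0.073, -0.001], [-0.0, 0.004, -1.0]]
force: [-3.4, 1.2, 14.0]
finger_gap: 0.14
```

Emit:
carry_out(
  deltas="0 0 -0.1 0 0 0 0; 0 0 0 0 0 0 0; 0 0 0 0 0 0 12; 0 0 0 0 0 0 16; 0 0 0 0 0 0 20; 0 0 0 0 0 0 28; 0 0 0 0 0 0 36; 0 0 0 0 0 0 40; 0 0 0 0 0 0 40; 0 0 0 0 0 0 40",
)

```text
time_s: 44.85
position: [0.699, 0.0289, 0.1974]
tcp_rot: [[0.073, 0.997, 0.0], [0.997, -0.073, -0.0], [-0.0, 0.0, -1.0]]
force: [-0.1, 0.1, 0.2]
finger_gap: 0.469
```

Run:
```python
from h import *
plan((.6998,.029,.23,86.2,4,0))
for n in('top','side'):
    s=snap(n);P=cloud(s);X,Y,Z=np.moveaxis(P,-1,0);k=s['z_map']>0
    b=k&(abs(X-.698)<.09)&(abs(Y)<.085)&(Z>.11)&(Z<.195)&~mask(s['img'],'yellow'); print(n,' rim',rect(P[b]),np.percentile(P[b][:,2],[2,50,98]))
```

```text
t 44.85 pos [0.699  0.0289 0.1974] f [-0.1  0.1  0.2] gap 0.469 z-axis [ 0. -0. -1.]
0.00 0.01 -0.33 0.00 0.00 -0.01 0; 0.00 0.01 -0.33 0.00 0.00 -0.01 0; 0.00 0.01 -0.33 0.00 0.00 -0.01 0; 0.00 0.01 -0.33 0.00 0.00 -0.01 0;
top  rim (array([702.7,   3.1]), array([141.4, 121.3]), -4.6) [0.13159911 0.1379115  0.18356061]
side  rim (array([694.5,  -2.8]), array([147.5, 131.3]), -4.8) [0.13110385 0.13674571 0.18150182]
```

Released; the basket stayed put at hanging height. Retracting straight up, then back.

Emit:
carry_out(
  deltas="0 0 -0.4 0 0 0 40; 0 0 -0.8 0 0 0 40; 0 0 -0.9 0 0 0 40; 0 0 -0.9 0 0 0 40; 0 0 -0.9 0 0 0 40; 0 -0.8 -0.4 0 0 0 40; 0 -1 0 0 0 0 40; 0 -1 0 0 0 0 40; 0 -1 0 0 0 0 40; 0 -1 0 0 0 0 40",
)

```text
time_s: 46.2
position: [0.5786, 0.0378, 0.3058]
tcp_rot: [[0.073, 0.997, 0.001], [0.997, -0.073, -0.0], [-0.0, 0.001, -1.0]]
force: [0.1, 0.9, 0.2]
finger_gap: 0.471
```

Emit:
carry_out(
  deltas="-0.9 -0.7 0 0 0 0 40; -0.9 -0.7 0 0 0 0 40; -0.9 -0.7 0 0 0 0 40; -0.9 -0.7 0 0 0 0 40; -0.9 0 0 0 0 0 40; -0.9 0 0 0 0 0 40; -0.9 0 0 0 0 0 40; -0.9 0 0 0 0 0 40; 0 0 0 0 0 0 40; 0 0 0 0 0 0 40",
)

```text
time_s: 47.45
position: [0.4963, -0.1362, 0.3053]
tcp_rot: [[0.074, 0.997, 0.001], [0.997, -0.074, 0.0], [0.0, 0.001, -1.0]]
force: [-0.8, 0.1, -0.5]
finger_gap: 0.466
```

Run:
```python
from h import *
im=[]
for n in('top','side'):
    s=snap(n);im.append(s['img'][:,:,::-1]);P=cloud(s);X,Y,Z=np.moveaxis(P,-1,0);k=s['z_map']>0
    b=k&(abs(X-.698)<.09)&(abs(Y)<.085)&(Z>.11)&(Z<.195)&~mask(s['img'],'yellow'); print(n,' rim',rect(P[b]),np.percentile(P[b][:,2],[2,50,98]))
    g=k&(abs(X-.698)<.03)&(abs(Y)<.07)&(Z>.235)&(Z<.262)&~mask(s['img'],'yellow'); print(' grip',g.sum(),rect(P[g]),P[g].mean(0).round(3))
print(monitor.read_state()['time_s'])
a=cv2.resize(im[0][95:255,130:380],(500,320),interpolation=2); b=cv2.resize(im[1][100:260,110:360],(500,320),interpolation=2)
cv2.imwrite('pics/end.png',np.vstack([a,b])[:600])
```

```text
top  rim (array([701.9,   3. ]), array([142.5, 121.4]), -4.8) [0.13127446 0.1374901  0.18187443]
 grip 148 (array([700.2,   2.4]), array([115.6,  48.3]), 66.0) [0.702 0.006 0.248]
side  rim (array([693.1,  -2. ]), array([149.2, 128. ]), -2.6) [0.13133378 0.13716684 0.18213767]
 grip 128 (array([ 6.943e+02, -5.000e-01]), array([118.3,  48.4]), -74.0) [0.692 0.004 0.246]
47.55
```

View pics/end.png

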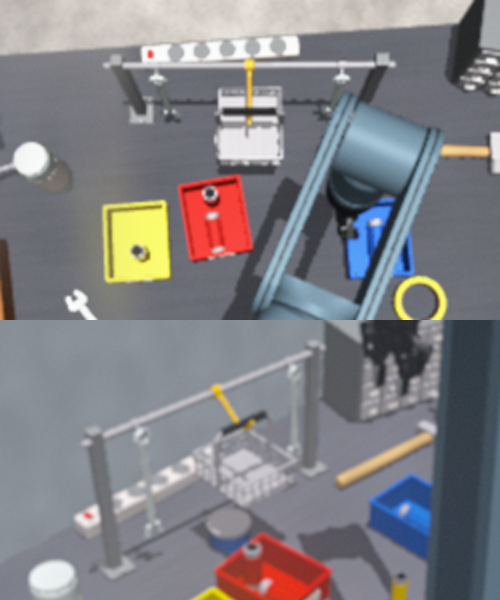

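The basket hangs level on the hook (top crop (250,112), side crop (243,425)). Both red sockets are in the red bin (210,195) and (215,230), the yellow in its bin (140,252), and the blue in its bin (375,225). The robot touches nothing, so I'm handing in.

```bash
python3 -c "
from h import *
print(env.finish_job())"
```

```text
the job is handed in; nothing more can be done
None
```

I sorted all four sockets into the bins of their colour, hung the empty basket on the yellow hook, and handed the job in at about 47.6 s of the 72 s. The hand-in gives no verdict.

**Last checks:**
- **Sockets:** in the final pictures the red bin holds one socket upright and one lying, the yellow bin holds the larger yellow one upright, and the blue bin holds the blue one lying. I judged these by eye in the final pictures.
- **Basket:** it hangs level and its height did not change between release and the last look. The grip's centre is at about (0.697, 0.005, 0.247), roughly 5 mm from the estimated seat.
- **Robot:** the gripper is clear of everything, and the force reading is near zero.
- **Bystanders:** none was seen to move or is likely to have been touched, but I did not re-measure their positions.

**Failed or disagreed:**
- **First blue grasp:** it closed on nothing, because the real fingertips end about 28 mm behind the reported TCP. I measured this in the side view and allowed for it from then on. The blue socket was barely disturbed.
- **Lying sockets:** red B and blue were first gripped at 30 mm instead of 32 mm, so I regripped both a little lower.
- **Cameras:** the two views disagreed by 5–9 mm in x; I used their average.
- **Hook contact:** setting the basket down briefly pressed the hook with about 14 N, well under the limits.

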